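# Pin the stroke transducer and hold its rod at the calibration mark

### The job

Set the breaker's stroke transducer for its calibration reading: take the two round-headed locking pins from the rack and drop one into each of the two bores of the carriage, fully home with the head down on the foot plate, so that the carriage cannot slide on its rail. Then take the black knob and draw the sprung rod out until the dark ring on it is level with the mouth of the tube, and finish while still holding it steady there against the spring. Leave the square-headed pins in the rack and the other things on the bench where they are.

Things in the scene. Friction and masses are not known exactly. Their poses are not given: they have to be found in the camera images.
- rail: Fixed calibration rail of aluminium, 370 mm long, 80 mm wide, 32 mm high, standing on the bench. Origin on the bench under its middle; its +x axis runs along the rail in the direction in which the rod is pulled, z up. It may stand turned on the bench.
- carriage (a joint): Steel carriage that carries the transducer along the rail: a foot plate 225 mm long, 70 mm wide and 12 mm thick lying on the rail, its top 44 mm above the bench; travel in m towards the rail's +x. 0 = against its back stop, where its two bores lie right over the blind bores of the rail. Unpinned it slides at 3 N, so the rod would drag it along. Pinned, the play of the pins lets it shift 1 to 3 mm.
- bore_rear (a point): Centre of the mouth of the rear of the two bores in the carriage's foot, on its top face 44 mm above the bench. Bore 11.5 mm wide, 12 mm through the foot, going on 28 mm deep into the rail. Both bores lie on the rail's centre line, 50 mm apart; this one is at rail x = -160 mm.
- bore_front (a point): The same for the front bore, at rail x = -110 mm, between the rear bore and the transducer. The transducer's tube (32 mm thick, top 88 mm above the bench, its saddle clamps to 94 mm) begins 36 mm in front of it.
- tube_mouth (a point): Centre of the mouth of the transducer's tube, where the rod comes out, 72 mm above the bench, at rail x = +48 mm when the carriage is home.
- rod (a joint): How far the transducer's bright 10 mm rod is drawn out of its tube, m, towards the rail's +x. 0 = drawn home by the inner spring; end stop at 0.085. At 0.060 the dark ring lies level with the tube mouth. The spring pulls back with 4 N at home, 12 N at the mark (130 N/m) and takes the rod home when let go.
- ring_mark (a point): Centre of the dark ring, 4 mm wide, round the rod. With the rod home it is 60 mm inside the tube, out of sight; it comes into view as the rod is drawn out.
- pull_knob: Spool-shaped black knob on the rod's end, coaxial with the rod, its axis 72 mm above the bench and 40 mm above the top of the rail. Origin in the middle of its neck; x axis along the rod, z up. The neck is 16 mm thick and 30 mm long between two end flanges 24 mm across and 5 mm thick. With the rod home its middle is 32 mm in front of the tube mouth.
- pin_rack: Fixed grey block 200 x 56 x 44 mm (x, y, z) with four bores 13 mm wide and 41 mm deep in a row along its x axis, 50 mm apart, each holding one pin. Origin at the centre of its underside. Which pin stands in which bore varies.
- lock_pin_a: One of the two alike locking pins of steel: round knurled head 18 mm across and 30 mm tall; under it a shank 10 mm thick and 38 mm long with a tapered nose (the last 9 mm). Origin at the centre of the head's underside, which rests on the rack's top 44 mm above the bench at the start; z up along the pin. About 80 g.
- lock_pin_b: One of the two alike locking pins of steel: round knurled head 18 mm across and 30 mm tall; under it a shank 10 mm thick and 38 mm long with a tapered nose (the last 9 mm). Origin at the centre of the head's underside, which rests on the rack's top 44 mm above the bench at the start; z up along the pin. About 80 g.
- stop_pin_a: A pin of another kind, with a square head 24 x 24 x 24 mm and a shank 12 mm thick, too thick for the carriage's bores. Stays in the rack. Origin under its head, 44 mm above the bench.
- stop_pin_b: A pin of another kind, with a square head 24 x 24 x 24 mm and a shank 12 mm thick, too thick for the carriage's bores. Stays in the rack. Origin under its head, 44 mm above the bench.
- screwdriver: Screwdriver lying on the bench between the robot and the rail, about 200 mm long, lying along its x axis. Not needed.
- wrench: Wrench lying on the bench beyond the rail, about 180 mm long, along its x axis. Not needed.
- insulator: Small brown ribbed insulator, 62 mm across, 66 mm tall, standing on the bench between the robot and the rail. Origin under it. Not needed.
- oil_jar: Capped amber jar, 60 mm across, 85 mm tall, beyond the rail. Origin under it. Not needed.
- meter: Grey multimeter 160 x 80 x 34 mm (x, y, z), about 42 mm high over its dial, lying to the right of the rail. Origin under it. Not needed.

How it is judged:
By the outcome, as a careful person would: the job done as asked, in the order asked, and still so for the second after the job is handed in, while the arm keeps its last pose, push and grip.
It also fails if it takes over 72 s, if anything falls off the work surface, if the arm or the gripper's body presses on something with over 40 N, if the wrist force passes 120 N, or if a joint passes its speed limit or range.

### The arm

A 6-joint arm with a two-finger parallel gripper is mounted at the origin on the work surface. World frame = base frame: x ahead of the robot, y to its left, z up, the work surface at z = 0. Lengths are in m, angles in degrees, forces in N, time in s.
With the tool pointing down it reaches from about 0.4 to 0.825 m from the base axis. Payload 7 kg.
Tool frame: the origin (TCP) lies midway between the tips of the shut fingers; the grasp point (between the pads) lies 19 mm behind it (ctrl.grasp_offset is the distance from the TCP to the grasp point, in m); z points along the fingers, x is the direction in which the jaws open and shut, and the axes are right-handed (so a half turn about z gives the same grasp; the last joint's range is limited). The gripper opens to 88 mm and grips with 3 to 60 N. Pads are 19 mm wide; open, the fingers measure 130 mm over their backs; the gripper's body (78 mm by 193 mm) begins 47 mm behind the grasp point.
Start: joints at [85.892, 20.546, 0.682, 0, -70.136, -16.507], TCP at [0.238, 0.632, 0.196] pointing down, gripper open.
Joint ranges: [-176.03, 176.03], [-82.01, 121.73], [-58.28, 71.71], [-173.87, 95.51], [-174.79, -0.11], [-173.66, 173.66]. Speed limits (degrees/s): [136.94, 136.94, 172.46, 180, 180, 180].

### API

Orientations are given as [roll, pitch, yaw] about the fixed x, y, z axes, in that order (R = Rz(yaw) Ry(pitch) Rx(roll)).
In Python, from plant import sensors, snapshot, order, ctrl gives the robot as it stands.
- The arm moves only by the tool send_rows, never from a script. Its argument "commands" is a list of rows, each a list of 3 entries, a list of its own where there are three numbers: the closure, from 0 (fully open) to 1 (shut), then the shift along the world's x, y, z in units of 0.25 m (1.0 is 0.25 m), then the turn, a rotation vector about the world's x, y, z in units of 360 degrees (1.0 is 360 degrees). In form: [[hand, [x, y, z], [ax, ay, az]], ...]. A call has 1 to 12 rows; each row shifts and turns the pose as measured when the row begins; what a row does not reach is not made up. A row lasts 1/10 s, in which the tool goes at most 50 mm and 8.59 degrees, less where a joint would pass 70% of its speed; a pose out of reach is approached as far as the arm can. A call with a number of a shift or a turn outside -1 to 1 is refused whole. A call with a gripper value outside its range is refused whole. The fingers move at their own pace and stop on an object; the grip force is fixed at half the most. Time passes only in rows, so rows that do not move let the fingers close. It gives the time, the measured TCP pose, the force and the opening at its end, in the units of the state.
- sensors.get_obs(): the state, without advancing time (a new reading comes with each control period).
- snapshot(name): name is "scene" or "top" or "wrist"; returns a dict with "color" (400x640x3 uint8, blue, green, red), "z_map" (400x640 float32, m along the optical axis (not along the pixel's ray), 0 where there is no reading), "mtx" (3x3 intrinsics, pixels), "k1" (the pictures are not rectified: a ray, as slopes to the right and down, at radius r is drawn at 1 + k1 r^2 times it, then the intrinsics apply), "xyz" and "attitude" of the camera in the world. Camera axes: x right, y down, z forward; pixel columns grow to the right and rows downward; lengths in m; the calibration is good to about 2 mm. A picture is of the moment at which its call begins.
- order.close_job(): hands the job in, once; it reports no verdict.
The state is a dict: "clock": time; "joint_pos": joint angles; "qvel": joint speeds; "tau": joint torques, N m; "tool_pos": TCP position; "orientation": TCP orientation; "force": force on the tool from outside, world axes, zero at the start; "moment": the same for the moment, N m; "opening": finger opening in m.
Only numpy, scipy, OpenCV 4.12 (cv2) and the standard library are available. Lean on these libraries where they do the work, as an engineer would, in place of code of your own. Each camera call takes 0.05 s, during which the arm holds its last target.

## Working session

There is one attempt and no reset: what is moved stays moved. The work goes in short steps, Python scripts to look and compute and a tool call to move; the robot and the scene stay as the last step left them, time stands still between calls to the robot, and variables do not carry over. Pictures are saved under pics/ and viewed, and the job is handed in when it is done.

Besides the shell and the picture viewer there is one more tool, called after "Request:" as name(argument=value, ...) on one line, values as JSON. send_rows: Moves the arm, as the interface text tells. Its arguments: {"type":"object","properties":{"commands":{"type":"array","items":{"type":"array"}}},"required":["commands"]}

```bash
mkdir -p pics; ls; cat > h.py <<'E'
import numpy as np, cv2
from plant import sensors, snapshot, order, ctrl
from scipy.spatial.transform import Rotation as R
def Rm(a):
    a=np.array(a,float)
    return a if a.shape==(3,3) else R.from_euler('xyz',a,degrees=True).as_matrix()
def ray(s,u,v):
    K=s['mtx']; p=np.array([[[u,v]]],float)
    q=cv2.undistortPoints(p,np.array(K,float),np.array([s['k1'],0,0,0,0],float))[0,0]
    d=Rm(s['attitude'])@np.array([q[0],q[1],1.]); return np.array(s['xyz'],float),d
def onz(s,u,v,z):
    o,d=ray(s,u,v); return o+d*(z-o[2])/d[2]
def bydepth(s,u,v):
    o,d=ray(s,u,v); return o+d*float(s['z_map'][int(round(v)),int(round(u))])
E
python3 - <<'E'
from h import *
o=sensors.get_obs(); print(o)
for n in ['scene','top','wrist']:
    s=snapshot(n); cv2.imwrite(f'pics/{n}0.png',s['color']); np.save(f'pics/{n}0.npy',s,allow_pickle=True)
    print(n,s['mtx'],s['k1'],s['xyz'],s['attitude'])
print(ctrl.grasp_offset)
E
```

```text
pics
{'clock': 0.0, 'joint_pos': array([ 8.58912386e+01,  2.05888974e+01,  6.32222658e-01, -2.03767187e-02,
       -7.01342823e+01, -1.65062957e+01]), 'qvel': array([-0.05961056,  0.01693881,  0.00046169, -0.03005423,  0.08292633,
        0.1031903 ]), 'tau': array([ 1.95192308e-05, -5.82722104e+01,  2.93058532e+01,  6.99723333e+00,
        7.06657040e-03, -1.64618368e-04]), 'tool_pos': array([0.23750302, 0.63125343, 0.19503877]), 'orientation': array([-1.79992521e+02, -9.26514372e-02, -1.10622003e+02]), 'force': array([-0.31725545,  0.03519455, -0.93614756]), 'moment': array([-0.00997076,  0.03592491,  0.00372612]), 'opening': 0.08756631959857067}
scene [[368.38334496   0.         321.2497028 ]
 [  0.         368.38334496 204.12761791]
 [  0.           0.           1.        ]] -0.08085248257129453 [1.138283   0.60058536 0.73478433] [-127.98716215    0.82862848  139.1282156 ]
top [[442.57335213   0.         325.38288198]
 [  0.         442.57335213 202.56232492]
 [  0.           0.           1.        ]] 0.03752859751977258 [ 0.37246838 -0.03410732  1.23225601] [-170.19560625    0.44621835  -90.46174759]
wrist [[318.07461914   0.         313.7422222 ]
 [  0.         318.07461914 205.71338893]
 [  0.           0.           1.        ]] -0.006750967674601555 [0.30294365 0.60841573 0.38369186] [ 1.65279161e+02 -1.11179864e-01 -1.10552043e+02]
0.0188
```

View pics/scene0.png

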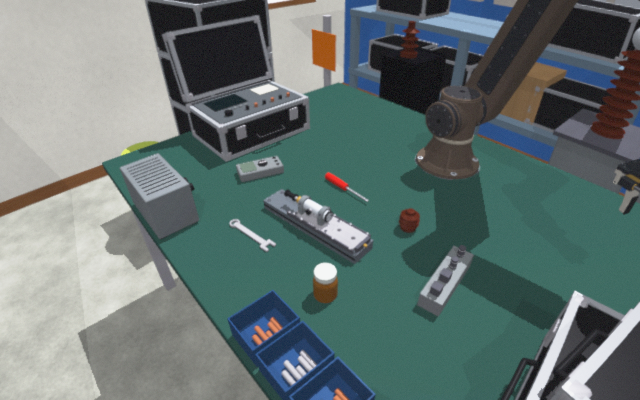

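View pics/top0.png

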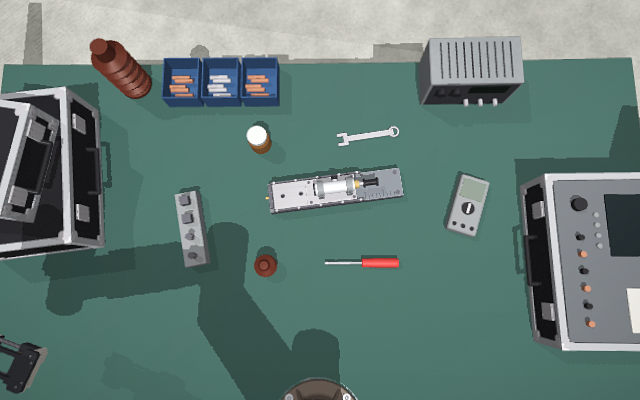

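View pics/wrist0.png

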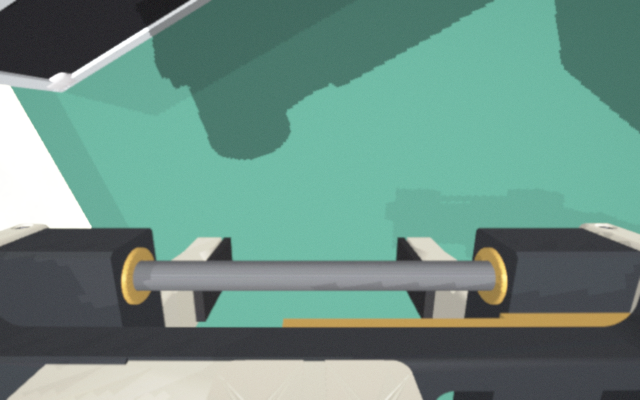

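The top view shows the rail around (335,190) with its knob at (371,182), and the rack at about (192,228). The rack's square heads look to be at (185,200) and (188,218), and its round heads at (190,237) and (193,256). I'll enlarge both views to check.

```bash
python3 - <<'E'
from h import *
s=np.load('pics/top0.npy',allow_pickle=True).item()['color']
cv2.imwrite('pics/topA.png',cv2.resize(s[155:225,255:415],None,fx=5,fy=5,interpolation=cv2.INTER_CUBIC))
cv2.imwrite('pics/topB.png',cv2.resize(s[180:275,165:225],None,fx=6,fy=6,interpolation=cv2.INTER_CUBIC))
s=np.load('pics/scene0.npy',allow_pickle=True).item()['color']
cv2.imwrite('pics/scA.png',cv2.resize(s[180:265,255:380],None,fx=6,fy=6,interpolation=cv2.INTER_CUBIC))
cv2.imwrite('pics/scB.png',cv2.resize(s[235:320,405:485],None,fx=6,fy=6,interpolation=cv2.INTER_CUBIC))
E
```

```text
(no output)
```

View pics/topA.png

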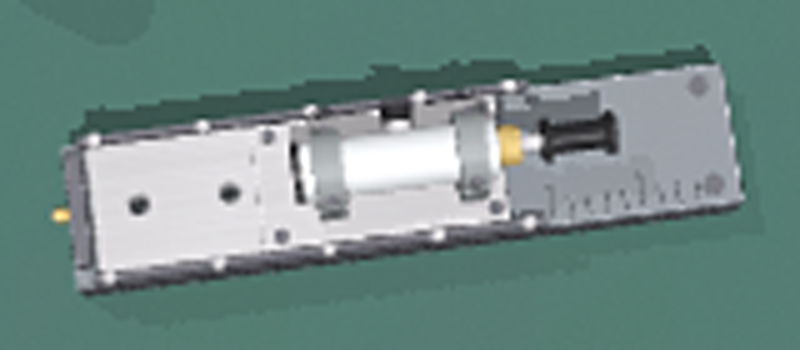

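View pics/topB.png

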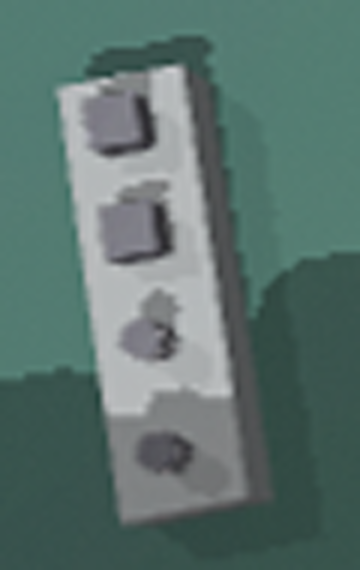

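View pics/scA.png

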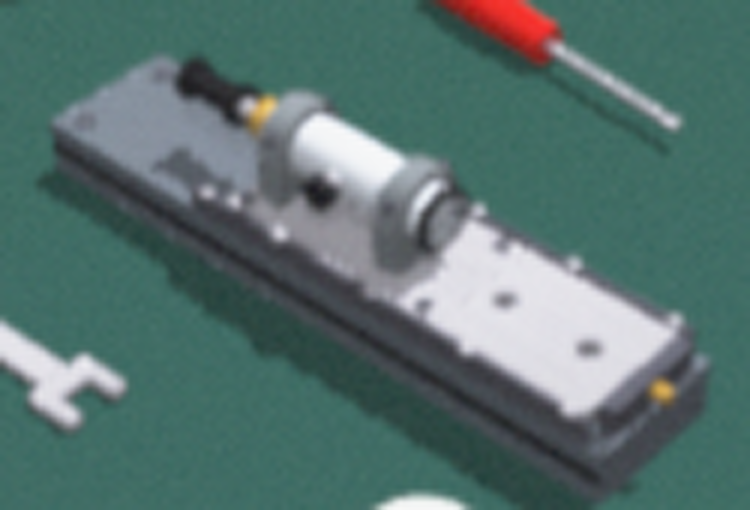

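View pics/scB.png

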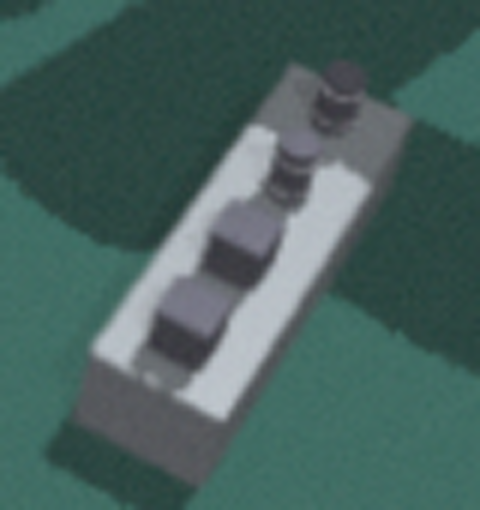

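Both views show two round heads at the robot end of the rack, top px about (190,236) and (192,256). The two foot bores are at about (283,196) and (301,193). Next I'll measure these from the top and scene views.

```bash
python3 - <<'E'
from h import *
T=np.load('pics/top0.npy',allow_pickle=True).item(); S=np.load('pics/scene0.npy',allow_pickle=True).item()
def blob(s,u,v,r,thr=None,dark=True):
    g=cv2.cvtColor(s['color'],cv2.COLOR_BGR2GRAY).astype(float)
    x0,y0=int(u)-r,int(v)-r; p=g[y0:y0+2*r+1,x0:x0+2*r+1]
    w=np.clip(np.median(p)-p-25,0,None)
    yy,xx=np.mgrid[0:2*r+1,0:2*r+1]
    return x0+(w*xx).sum()/w.sum(), y0+(w*yy).sum()/w.sum()
def c(x,y,f,x0,y0): return x0+(x+.5)/f-.5, y0+(y+.5)/f-.5
for n,pt,ps in [('rear',c(139,205,5,255,155),c(590,347,6,255,180)),('front',c(230,193,5,255,155),c(506,300,6,255,180))]:
    a=blob(T,*pt,4); b=blob(S,*ps,4)
    print(n,a,onz(T,*a,.044),b,onz(S,*b,.044), bydepth(T,a[0]+5,a[1]+4))
# rack corners top z=.044
for p in [(58,90),(183,67),(248,497),(123,522)]:
    print('rackT',onz(T,*c(*p,6,165,180),.044))
for p in [(93,350),(220,417),(410,118),(292,66)]:
    print('rackS',onz(S,*c(*p,6,405,235),.044))
# heads, top face z .074/.068
for nm,p,q,z in [('sq1',(115,119),(194,303),.068),('sq2',(133,228),(246,230),.068),('r1',(147,336),(299,146),.074),('r2',(160,450),(344,77),.074)]:
    a=c(*p,6,165,180);b=c(*q,6,405,235); print(nm,a,onz(T,*a,z),onz(S,*b,z),bydepth(T,*a)[2])
# knob, z .072; axis
for nm,p,q in [('knobL',(543,137),(240,102)),('knobR',(613,133),(190,75))]:
    print(nm,onz(T,*c(*p,5,255,155),.080),onz(S,*c(*q,6,255,180),.075))
for p in [(720,65),(743,203),(84,290),(68,148)]: print('rail',onz(T,*c(*p,5,255,155),.032))
E
```

```text
rear (np.float64(282.3053715967623), np.float64(195.66961000735836)) [0.59810907 0.09107646 0.044     ] (np.float64(352.6504424778761), np.float64(237.67256637168143)) [0.6004771  0.09471046 0.044     ] [0.58643355 0.077109   0.04642918]
front (np.float64(300.45757575757574), np.float64(193.25227272727273)) [0.60436981 0.04146698 0.044     ] (np.float64(338.632183908046), np.float64(229.60632183908046)) [0.60653819 0.04516791 0.044     ] [0.59266231 0.02766548 0.04642577]
rackT [0.60385714 0.38571234 0.044     ]
rackT [0.6140176 0.3295691 0.044    ]
rackT [0.41935046 0.29247931 0.044     ]
rackT [0.40901853 0.34710491 0.044     ]
rackS [0.61565942 0.33428616 0.044     ]
rackS [0.60553416 0.38667519 0.044     ]
rackS [0.41156341 0.35012523 0.044     ]
rackS [0.42231327 0.29677245 0.044     ]
sq1 (183.75, 199.41666666666666) [0.58581264 0.35136306 0.068     ] [0.58678745 0.3558223  0.068     ] 0.06887655843050267
sq2 (186.75, 217.58333333333334) [0.53678272 0.34116578 0.068     ] [0.54061301 0.34783675 0.068     ] 0.07004443721136866
r1 (189.08333333333334, 235.58333333333334) [0.48830114 0.33094078 0.074     ] [0.4914011  0.33851637 0.074     ] 0.07820679357322446
r2 (191.25, 254.58333333333331) [0.43876563 0.32303512 0.074     ] [0.44260936 0.3287671  0.074     ] 0.07635073676338289
knobL [ 0.62623601 -0.12780943  0.08      ] [ 0.62799263 -0.12575319  0.075     ]
knobR [ 0.62803535 -0.16505232  0.08      ] [ 0.63292292 -0.16097793  0.075     ]
rail [ 0.67678537 -0.2309971   0.032     ]
rail [ 0.59851264 -0.24083636  0.032     ]
rail [0.5534144  0.12184442 0.032     ]
rail [0.63312276 0.13172237 0.032     ]
```

Request:
send_rows(commands=[[0,[0.1,-0.118,0],[0,0,0.009]],[0,[0.1,-0.118,0],[0,0,0.009]],[0,[0.1,-0.118,0],[0,0,0.009]],[0,[0.1,-0.118,0],[0,0,0.009]],[0,[0.1,-0.118,0],[0,0,0.009]],[0,[0.1,-0.118,0],[0,0,0.009]],[0,[0.1,-0.118,0],[0,0,0.009]],[0,[0.1,-0.118,0],[0,0,0.009]],[0,[0,0,0],[0,0,0]]])

```text
clock: 1.05
tool_pos: [0.4411, 0.3851, 0.1914]
orientation: [179.9, -0.4, -83.4]
force: [-0.2, 0.3, -0.1]
opening: 0.0875
```

Request:
send_rows(commands=[[0,[0,-0.1,0],[0,0,0.007]],[0,[0,-0.1,0],[0,0,0.006]],[0,[0,0,0],[0,0,0]]])

```text
clock: 1.35
tool_pos: [0.4413, 0.3327, 0.1903]
orientation: [179.8, -0.4, -78.7]
force: [0.4, 0.5, 0.2]
opening: 0.0878
```

```bash
cat > w.py <<'E'
import sys
from h import *
n=sys.argv[1]; cam=sys.argv[2] if len(sys.argv)>2 else 'wrist'
s=snapshot(cam); cv2.imwrite(f'pics/{n}.png',s['color']); np.save(f'pics/{n}.npy',s,allow_pickle=True)
o=sensors.get_obs(); print(o['clock'],o['tool_pos'],o['orientation'],o['force'],o['opening'])
Rt=Rm(o['orientation']); print('cam in tool',Rt.T@(np.array(s['xyz'])-o['tool_pos']), s['xyz'])
E
python3 w.py w1
```

```text
1.4 [0.44150568 0.33388012 0.19034876] [179.86528288  -0.41294839 -78.74315294] [0.03899915 0.52637588 0.31834754] 0.08755097252078121
cam in tool [ 0.00059121 -0.06946379 -0.1884692 ] [0.50991803 0.34827767 0.37865348]
```

View pics/w1.png

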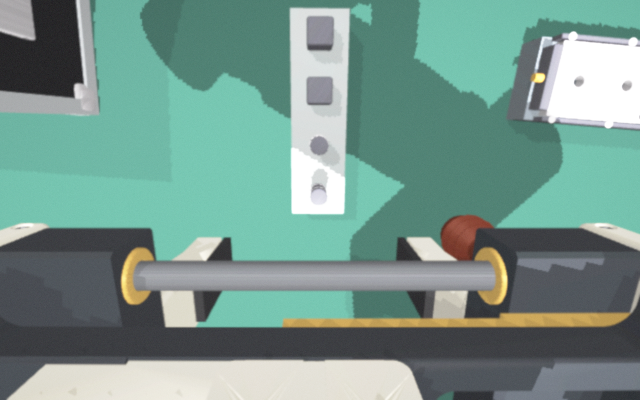

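The wrist picture shows the rack with square heads at (320,32) and (320,90) and round heads at (319,146) and (319,192). The rail's rear end is at the right, around (525,80). Now I'll compute positions.

```bash
python3 - <<'E'
from h import *
W=np.load('pics/w1.npy',allow_pickle=True).item()
g=W['color']
cv2.imwrite('pics/w1a.png',cv2.resize(g[0:220,280:360],None,fx=2.7,fy=2.7,interpolation=cv2.INTER_CUBIC))
cv2.imwrite('pics/w1b.png',cv2.resize(g[25:135,505:640],None,fx=5,fy=5,interpolation=cv2.INTER_CUBIC))
for u,v in [(319,146),(319,188)]: print(onz(W,u,v,.074),bydepth(W,u,v))
for u,v in [(291,9),(348,9),(344,213),(292,213)]: print('rack',onz(W,u,v,.044))
# project tcp direction
from plant import sensors
o=sensors.get_obs()
def proj(W,p):
    c=Rm(W['attitude']).T@(np.array(p)-W['xyz']); r,t=cv2.projectPoints(c.reshape(1,1,3),np.zeros(3),np.zeros(3),W['mtx'],np.array([W['k1'],0,0,0,0.])),0
    return r[0].ravel()
print(proj(W,o['tool_pos']),proj(W,o['tool_pos']+[0,0,-.12]))
E
```

```text
[0.48906234 0.33665165 0.074     ] [0.48910162 0.33667355 0.0745739 ]
[0.4494414  0.32851508 0.074     ] [0.44902569 0.32837923 0.07190581]
rack [0.60585864 0.38668024 0.044     ]
rack [0.61651322 0.33432731 0.044     ]
rack [0.42146787 0.29406152 0.044     ]
rack [0.41036565 0.34995001 0.044     ]
[312.47015323 236.14108425] [312.01546928 193.90126157]
```

View pics/w1a.png

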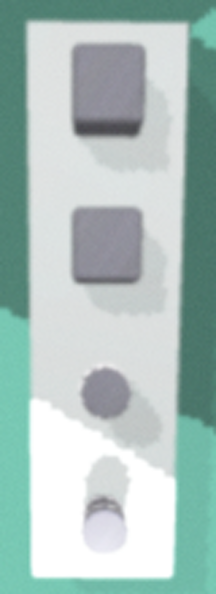

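View pics/w1b.png

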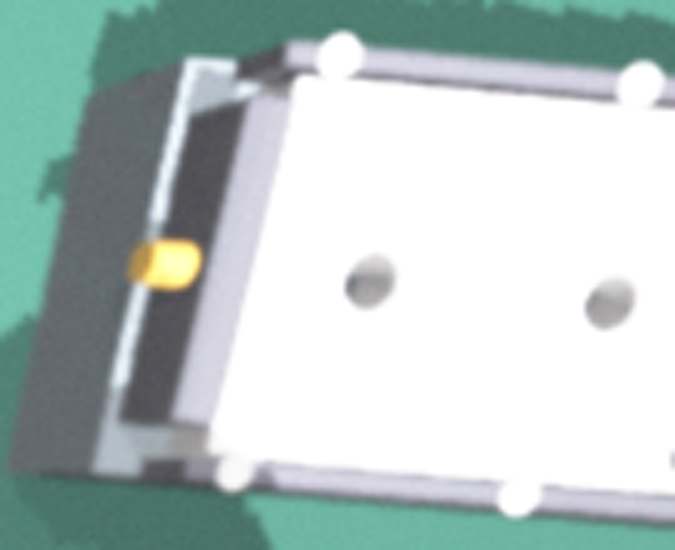

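The enlarged view shows a shadowed gap between the rail's rear end and the foot, so the carriage may not be home. I'll measure its travel.

```bash
python3 - <<'E'
from h import *
W=np.load('pics/w1.npy',allow_pickle=True).item()
c=lambda x,y:(505+(x+.5)/5-.5,25+(y+.5)/5-.5)
r=onz(W,*c(370,282),.044); f=onz(W,*c(610,302),.044); d=f-r; L=np.linalg.norm(d); d/=L
print(r,f,L,np.degrees(np.arctan2(d[1],d[0])))
n=np.array([-d[1],d[0],0])
for nm,p,z in [('railtop rearL',(187,60),.032),('railtop rearR',(95,472),.032),('edge mid',(145,270),.032),('rail bottom',(90,95),0),('rail bottomR',(12,470),0),('foot top L',(295,78),.044),('foot top R',(212,450),.044),('foot bot L',(245,95),.032),('foot bot R',(172,420),.032)]:
    P=onz(W,*c(*p),z); v=P-r; print(nm,P,'along',v@d*1000,'across',v@n*1000)
T=np.load('pics/top0.npy',allow_pickle=True).item()
c=lambda x,y:(255+(x+.5)/5-.5,155+(y+.5)/5-.5)
r=onz(T,*c(139,205),.044); f=onz(T,*c(230,193),.044)
d=np.array([np.cos(np.radians(-82.9)),np.sin(np.radians(-82.9)),0]); n=np.array([-d[1],d[0],0])
for nm,p,z in [('frontL',(720,65),.032),('frontR',(743,203),.032),('rearR',(84,290),.032),('rearL',(68,148),.032),('footfL',(500,88),.044),('footfR',(512,217),.044),('footrL',(85,142),.044),('footrR',(102,285),.044),('tubemouth',(498,145),.088),('tubeback',(297,170),.088),('knobfront',(617,132),.080)]:
    v=onz(T,*c(*p),z)-r; print(nm,'along',v@d*1000,'across',v@n*1000)
for p in [(300,75),(500,260),(450,400)]:
    print(bydepth(W,*(505+p[0]/5,25+p[1]/5)))
E
```

```text
[0.60076014 0.0945637  0.044     ] [0.60712197 0.04515768 0.044     ] 0.04981393510293953 -82.66260437397521
railtop rearL [0.63558649 0.13853643 0.032     ] along -39.164911865209454 across 40.1570124845827
railtop rearR [0.55663918 0.12804562 0.032     ] along -38.842522379285995 across -39.48362358947387
edge mid [0.59672815 0.13237326 0.032     ] along -38.014884051387604 across 0.829766231997325
rail bottom [0.63624566 0.13758519 0.        ] along -38.137270596413835 across 40.68929743654522
rail bottomR [0.55750926 0.12688677 0.        ] along -37.582045247688036 across -38.768668396610046
foot top L [0.632549  0.1239302 0.044    ] along -25.066205368082908 across 35.27900927166055
foot top R [0.56395041 0.11357211 0.044     ] along -23.553795969372214 across -34.08070110712922
foot bot L [0.63195027 0.1246198  0.032     ] along -25.826623118328257 across 34.77325424641362
foot bot R [0.56991819 0.11582018 0.032     ] along -25.02130365378942 across -27.87468044276318
frontL along 329.04969362729275 across 38.10628199743461
frontR along 329.1388781194988 across -40.78238651711149
rearR along -36.3350516646235 across -40.706932427532685
rearL along -36.2851808637372 across 39.61114257892401
footfL along 204.85804174942274 across 38.68903444294566
footfR along 201.04066459100179 across -33.70692997271154
footrL along -25.336574096158916 across 38.928555652011724
footrR along -25.01627715806272 across -41.265372424129154
tubemouth along 195.3785889339081 across -2.074765786187014
tubeback along 88.39402487086274 across -1.2897433177066382
knobfront along 259.7723168097155 across -1.8648806061001382
[0.63360269 0.12154128 0.04234551]
[0.60959266 0.07014026 0.04423875]
[0.58262396 0.06902082 0.04435968]
```

The carriage stands about 13.5 mm forward of home, so it must be pushed back before pinning. I'll push through the knob with the rod at its home stop. First I go above the knob with the jaws across the rail.

Request:
send_rows(commands=[[0,[0.063,-0.158,-0.005],[0,0,-0.022]],[0,[0.063,-0.158,-0.005],[0,0,-0.022]],[0,[0.063,-0.158,-0.005],[0,0,-0.022]],[0,[0.063,-0.158,-0.005],[0,0,-0.022]],[0,[0.063,-0.158,-0.005],[0,0,-0.022]],[0,[0.063,-0.158,-0.005],[0,0,-0.022]],[0,[0.063,-0.158,-0.005],[0,0,-0.022]],[0,[0.063,-0.158,-0.005],[0,0,-0.022]],[0,[0.063,-0.158,-0.005],[0,0,-0.022]],[0,[0.063,-0.158,-0.005],[0,0,-0.022]],[0,[0.063,-0.158,-0.005],[0,0,-0.022]],[0,[0,0,0],[0,0,0]]])

```text
clock: 2.6
tool_pos: [0.6235, -0.1052, 0.1746]
orientation: [-180.0, -0.3, -169.3]
force: [-0.7, 0.1, -0.6]
opening: 0.0877
```

```bash
python3 w.py w2
```

```text
2.65 [ 0.62296213 -0.10353966  0.17460745] [ 179.98086364   -0.25781961 -169.06826232] [-0.36349831  0.646347   -0.59099758] 0.0877608083479276
cam in tool [-0.00171142 -0.06923518 -0.18858321] [ 0.63861722 -0.17109486  0.36315792]
```

View pics/w2.png

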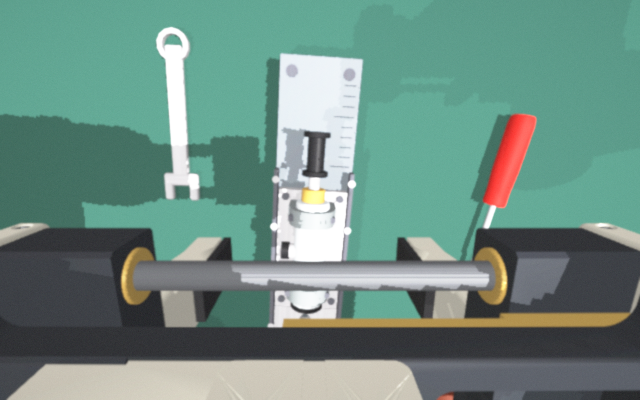

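The knob is clear here: its front flange is at (317,134), its rear flange at (315,173), and the gold tube mouth at (313,196).

```bash
python3 - <<'E'
from h import *
W=np.load('pics/w2.npy',allow_pickle=True).item(); g=W['color']
cv2.imwrite('pics/w2a.png',cv2.resize(g[120:215,270:360],None,fx=6,fy=6,interpolation=cv2.INTER_CUBIC))
G=cv2.cvtColor(g,cv2.COLOR_BGR2GRAY)
for v in range(128,180,3):
    m=np.where(G[v,295:340]<60)[0]; print(v,(m.min()+295,m.max()+295) if len(m) else None)
for u,v in [(317,154),(316.5,141),(315.5,168)]: print(onz(W,u,v,.080),bydepth(W,u,v))
for nm,p in dict(fl=(281,54),fr=(362,60)).items(): print(nm,onz(W,*p,.032))
E
```

```text
128 None
131 None
134 (np.int64(306), np.int64(308))
137 (np.int64(310), np.int64(311))
140 (np.int64(310), np.int64(310))
143 (np.int64(310), np.int64(310))
146 (np.int64(310), np.int64(310))
149 (np.int64(309), np.int64(310))
152 (np.int64(309), np.int64(310))
155 (np.int64(309), np.int64(309))
158 (np.int64(309), np.int64(309))
161 (np.int64(309), np.int64(309))
164 (np.int64(309), np.int64(309))
167 (np.int64(308), np.int64(309))
170 (np.int64(307), np.int64(309))
173 (np.int64(304), np.int64(325))
176 None
179 None
[ 0.62930358 -0.14540273  0.08      ] [ 0.62926853 -0.14530604  0.07893441]
[ 0.63186607 -0.1563874   0.08      ] [ 0.63185815 -0.15637016  0.07966808]
[ 0.62827306 -0.1329824   0.08      ] [ 0.62828139 -0.1330131   0.08022803]
fl [ 0.67958203 -0.22792949  0.032     ]
fr [ 0.60214414 -0.23732077  0.032     ]
```

View pics/w2a.png

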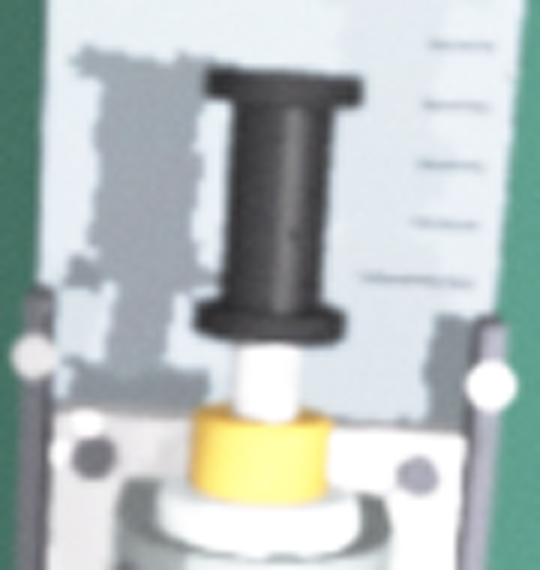

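Request:
send_rows(commands=[[0,[0.014,-0.082,0],[0,0,-0.005]],[0,[0.014,-0.082,0],[0,0,-0.005]],[0,[0,0,-0.05],[0,0,0]],[0,[0,0,-0.1],[0,0,0]],[0,[0,0,0],[0,0,0]]])

```text
clock: 3.15
tool_pos: [0.6317, -0.1395, 0.1348]
orientation: [179.9, -0.2, -172.4]
force: [-0.4, -0.1, -0.3]
opening: 0.0878
```

Request:
send_rows(commands=[[0,[-0.007,-0.02,-0.1],[0,0,-0.001]],[0,[0,0,-0.1],[0,0,0]],[0,[0,0,-0.08],[0,0,0]],[0,[0,0,-0.03],[0,0,0]],[0,[0,0,0],[0,0,0]]])

```text
clock: 3.65
tool_pos: [0.6327, -0.1383, 0.059]
orientation: [180.0, -0.0, -172.2]
force: [1.2, -0.4, -0.3]
opening: 0.0873
```

Request:
send_rows(commands=[[0,[-0.01,-0.025,-0.025],[0,0,-0.002]],[0,[0,0,0],[0,0,0]]])

```text
clock: 3.85
tool_pos: [0.6314, -0.1439, 0.0545]
orientation: [-180.0, 0.1, -172.8]
force: [0.7, 0.3, -0.7]
opening: 0.0874
```

```bash
python3 w.py w3
```

```text
3.9 [ 0.63219985 -0.14384427  0.0552609 ] [-179.96103176    0.19192346 -172.79947642] [-0.68591586  0.8040616  -0.31770055] 0.08756474051248168
cam in tool [-0.0011704  -0.06752942 -0.1877407 ] [ 0.64118523 -0.21064657  0.24305035]
```

View pics/w3.png

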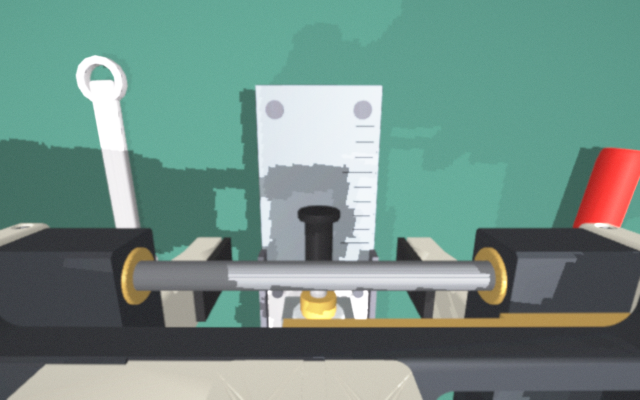

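The knob neck is between the fingers, at u≈319 with the finger centre at about 315. Closing now.

Request:
send_rows(commands=[[1,[0,0,0],[0,0,0]],[1,[0,0,0],[0,0,0]],[1,[0,0,0],[0,0,0]],[1,[0,0,0],[0,0,0]],[1,[0,0,0],[0,0,0]],[1,[0,0,0],[0,0,0]]])

```text
clock: 4.5
tool_pos: [0.6337, -0.1443, 0.058]
orientation: [-179.9, 0.4, -172.8]
force: [0.7, 0.4, 0.4]
opening: 0.045
```

Request:
send_rows(commands=[[1,[-0.008,0,-0.016],[0,0,0]],[1,[0,0,0],[0,0,0]],[1,[0,0,0],[0,0,0]],[1,[0,0,0],[0,0,0]],[1,[0,0,0],[0,0,0]]])

```text
clock: 5.0
tool_pos: [0.6312, -0.1443, 0.0532]
orientation: [-179.9, 0.4, -172.8]
force: [-0.3, 0.3, 0.0]
opening: 0.0055
```

The opening is 5.5 mm, well under the 16 mm neck, so I'll look.

```bash
python3 w.py w4; python3 w.py t4 top; python3 w.py s4 scene; python3 - <<'E'
import cv2
a=cv2.imread('pics/t4.png')[130:240,300:430]; b=cv2.imread('pics/s4.png')[120:260,220:380]
cv2.imwrite('pics/ts4.png',cv2.vconcat([cv2.resize(a,(640,300),interpolation=2)]))
cv2.imwrite('pics/ss4.png',cv2.resize(b,None,fx=4,fy=4,interpolation=2))
E
```

```text
5.05 [ 0.63118994 -0.14426111  0.05321612] [-179.93229987    0.38162876 -172.8169428 ] [-0.23575584  0.34063451  0.26697683] 0.002473930243197495
cam in tool [-0.00175774 -0.06747606 -0.18854871] [ 0.64009665 -0.21092382  0.24185195]
5.1 [ 0.63118822 -0.14426867  0.05324184] [-179.93264871    0.38555919 -172.81938978] [-0.73959741 -0.9472849   0.33046511] 0.001135351154455881
cam in tool [ 0.23498147  0.14024876 -1.18078783] [ 0.37246838 -0.03410732  1.23225601]
5.15 [ 0.63119403 -0.14429221  0.05325253] [-179.93375325    0.38737683 -172.82412457] [-0.59572571  0.46123557 -0.40414247] 0.0006874863460162102
cam in tool [-0.60075805  0.67491619 -0.6782664 ] [1.138283   0.60058536 0.73478433]
```

View pics/w4.png

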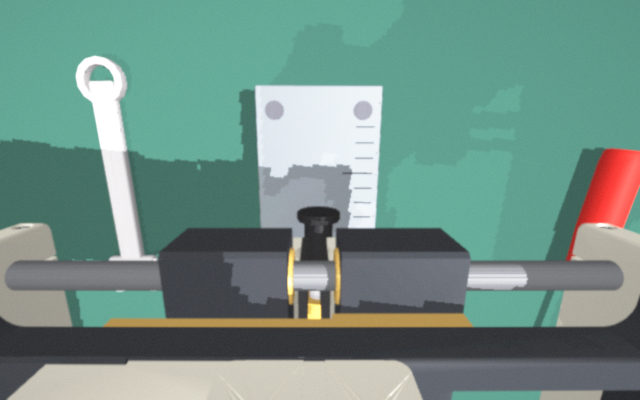

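View pics/ss4.png

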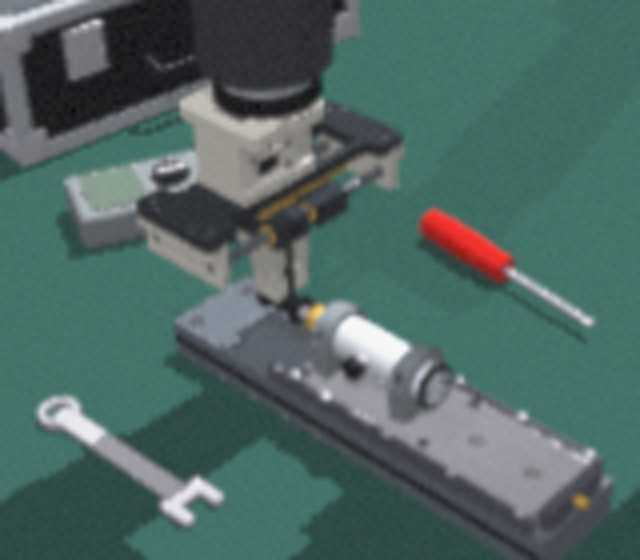

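```bash
python3 w.py w5; python3 - <<'E'
import cv2
b=cv2.imread('pics/w5.png')[190:350,240:400]
cv2.imwrite('pics/w5a.png',cv2.resize(b,None,fx=3.7,fy=3.7,interpolation=2))
E
```

```text
5.2 [ 0.63121368 -0.14427001  0.05325512] [-179.9337043     0.38728472 -172.82232061] [-0.05371361 -0.16607869  0.15597927] 0.0004550499651927183
cam in tool [-0.00177149 -0.06746119 -0.18855857] [ 0.64010797 -0.210924    0.24189928]
```

View pics/w5a.png

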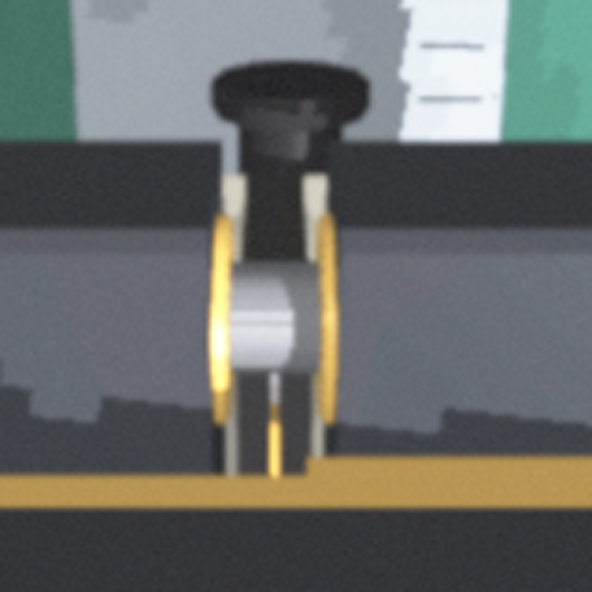

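View pics/ts4.png

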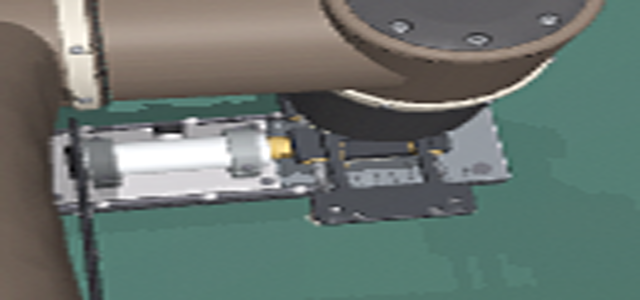

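```bash
python3 - <<'E'
from h import *
W=np.load('pics/w5.npy',allow_pickle=True).item()
for x,y in [(290,90),(290,150),(275,220),(265,240),(250,400),(300,400),(275,440),(235,200),(315,195),(100,120),(450,100)]:
    u,v=240+x/3.7,190+y/3.7; print((x,y),bydepth(W,u,v).round(4), W['z_map'][int(round(v)),int(round(u))])
E
```

```text
(290, 90) [ 0.6327 -0.1643  0.0792] 0.16935351
(290, 150) [ 0.6315 -0.1554  0.0795] 0.17129207
(275, 220) [ 0.6323 -0.1444  0.0798] 0.17373054
(265, 240) [ 0.6345 -0.153   0.1076] 0.14465143
(250, 400) [ 0.6348 -0.1445  0.1304] 0.12465291
(300, 400) [ 0.6296 -0.1454  0.1307] 0.124325916
(275, 440) [ 0.6278 -0.1093  0.0819] 0.18068732
(235, 200) [ 0.6387 -0.154   0.098 ] 0.15354696
(315, 195) [ 0.6283 -0.1553  0.0963] 0.15514572
(100, 120) [ 0.6649 -0.1407  0.0327] 0.21946694
(450, 100) [ 0.6008 -0.1528  0.0323] 0.21839316
```

Request:
send_rows(commands=[[1,[-0.001,0.012,0],[0,0,0]],[1,[-0.001,0.012,0],[0,0,0]]])

```text
clock: 5.4
tool_pos: [0.6308, -0.1383, 0.0534]
orientation: [-179.9, 0.4, -172.8]
force: [-0.2, -1.3, 1.7]
opening: 0.0003
```

```bash
python3 w.py w6; python3 - <<'E'
import cv2
b=cv2.imread('pics/w6.png')[190:350,240:400]
cv2.imwrite('pics/w6a.png',cv2.resize(b,None,fx=3.7,fy=3.7,interpolation=2))
E
```

```text
5.45 [ 0.6308646  -0.13803937  0.0535229 ] [-179.91422193    0.40859626 -172.82744511] [-0.17811308 -0.46662931  1.15322894] 9.060504103219631e-05
cam in tool [-0.00164904 -0.06775493 -0.1883608 ] [ 0.63959176 -0.20494614  0.24199189]
```

View pics/w6a.png

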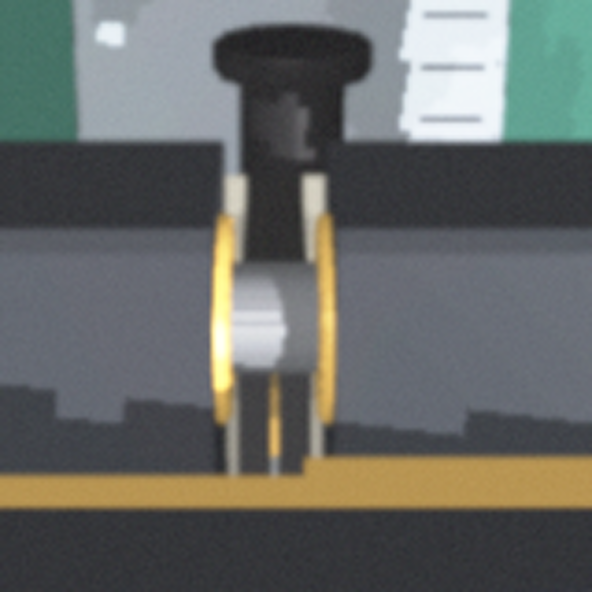

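```bash
python3 - <<'E'
from h import *
for n in ['w3','w6']:
    W=np.load(f'pics/{n}.npy',allow_pickle=True).item()
    g=(255*(W['color'][190:340,180:450]/255.)**.45).astype(np.uint8)
    cv2.imwrite(f'pics/{n}g.png',cv2.resize(g,None,fx=2.9,fy=2.9,interpolation=2))
W=np.load('pics/w6.npy',allow_pickle=True).item()
for v in range(228,300,6):
    print(v,[f"{bydepth(W,u,v)[2]*1000:.0f}" for u in range(296,336,3)])
E
```

```text
228 ['155', '156', '29', '74', '77', '79', '80', '80', '79', '79', '78', '155', '156', '155']
234 ['161', '160', '31', '75', '79', '78', '80', '80', '80', '79', '78', '161', '161', '161']
240 ['164', '159', '92', '93', '88', '88', '80', '89', '89', '93', '93', '165', '165', '165']
246 ['170', '160', '99', '100', '98', '97', '79', '97', '98', '102', '100', '165', '168', '168']
252 ['171', '165', '162', '101', '104', '105', '80', '104', '104', '102', '165', '166', '172', '172']
258 ['173', '168', '163', '111', '111', '112', '80', '111', '112', '102', '167', '167', '173', '174']
264 ['174', '168', '164', '165', '165', '165', '166', '164', '166', '165', '168', '169', '173', '173']
270 ['173', '170', '167', '166', '166', '167', '166', '165', '167', '166', '169', '169', '174', '173']
276 ['174', '170', '167', '167', '167', '167', '167', '167', '167', '167', '171', '172', '174', '174']
282 ['173', '171', '168', '168', '167', '168', '167', '167', '167', '167', '171', '171', '174', '174']
288 ['174', '172', '167', '167', '168', '166', '166', '166', '169', '167', '170', '171', '174', '174']
294 ['173', '171', '165', '130', '130', '130', '81', '130', '130', '131', '171', '172', '173', '173']
```

View pics/w3g.png

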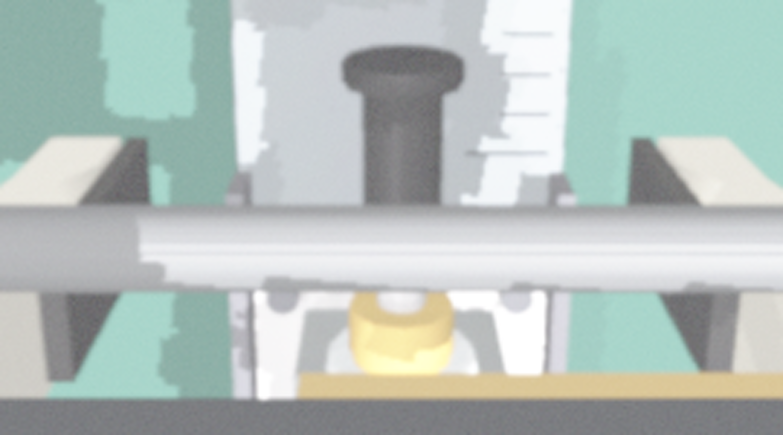

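View pics/w6g.png

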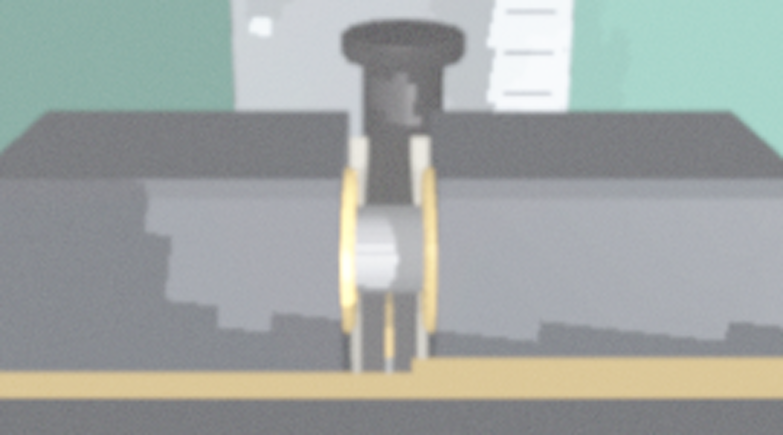

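```bash
python3 - <<'E'
from h import *
for n in ['w1','w3','w5','w6']:
    W=np.load(f'pics/{n}.npy',allow_pickle=True).item(); print(n,W['xyz'],W['attitude'])
    Rc=Rm(W['attitude'])
    for (u,v) in ([(228,241),(225,245),(220,250),(215,258),(400,241),(410,255),(208,290),(205,305)] if n in('w1','w3') else [(303,238),(306,240),(324,238),(322,241),(305,250)]):
        P=bydepth(W,u,v); print((u,v),P.round(4),'cam',(Rc.T@(P-W['xyz'])).round(4))
E
```

```text
w1 [0.50991803 0.34827767 0.37865348] [165.09726374  -0.43703405 -78.63715005]
(228, 241) [0.4431 0.3786 0.2251] cam [-0.0441  0.0181  0.1634]
(225, 245) [0.4431 0.3787 0.2306] cam [-0.0441  0.0195  0.1581]
(220, 250) [0.4437 0.379  0.2386] cam [-0.0443  0.0209  0.1501]
(215, 258) [0.4437 0.3788 0.2476] cam [-0.044   0.0233  0.1415]
(400, 241) [0.4614 0.293  0.2287] cam [0.0435 0.0178 0.1603]
(410, 255) [0.4609 0.2926 0.2446] cam [0.0439 0.0225 0.1451]
(208, 290) [0.4616 0.3669 0.302 ] cam [-0.0283  0.0226  0.0851]
(205, 305) [0.4313 0.3763 0.265 ] cam [-0.0438  0.04    0.1279]
w3 [ 0.64118523 -0.21064657  0.24305035] [ 1.65327513e+02  6.99386756e-02 -1.72767604e+02]
(228, 241) [ 0.6778 -0.1464  0.0892] cam [-0.0442  0.0182  0.1639]
(225, 245) [ 0.6781 -0.146   0.0937] cam [-0.0445  0.0197  0.1596]
(220, 250) [ 0.6782 -0.1469  0.1023] cam [-0.0445  0.021   0.151 ]
(215, 258) [ 0.6776 -0.1471  0.112 ] cam [-0.044   0.0233  0.1416]
(400, 241) [ 0.5905 -0.1583  0.0912] cam [0.0439 0.0179 0.1616]
(410, 255) [ 0.5906 -0.1584  0.109 ] cam [0.0437 0.0224 0.1443]
(208, 290) [ 0.664  -0.1639 
[... 233 characters left out ...]
-0.0054  0.0163  0.1609]
(306, 240) [ 0.6376 -0.1528  0.089 ] cam [-0.004   0.0175  0.1626]
(324, 238) [ 0.6287 -0.1555  0.0903] cam [0.0052 0.0163 0.1609]
(322, 241) [ 0.6299 -0.1555  0.0948] cam [0.0041 0.0174 0.1565]
(305, 250) [ 0.6377 -0.1522  0.101 ] cam [-0.0042  0.0211  0.1512]
w6 [ 0.63959176 -0.20494614  0.24199189] [ 165.38833167    0.35501313 -172.77912116]
(303, 238) [ 0.6388 -0.1483  0.0907] cam [-0.0054  0.0163  0.1607]
(306, 240) [ 0.6372 -0.1468  0.089 ] cam [-0.004   0.0175  0.1627]
(324, 238) [ 0.6282 -0.1493  0.0896] cam [0.0052 0.0164 0.1617]
(322, 241) [ 0.6293 -0.1491  0.0938] cam [0.0041 0.0175 0.1577]
(305, 250) [ 0.6372 -0.1462  0.1008] cam [-0.0042  0.0211  0.1514]
```

The depth readings show the fingertips actually ending about 33 mm above the reported TCP, and this held in both w1 and w3. So the fingers shut in the air above the knob. From here on I'll use true tip z = reported z + 0.033. I'll open, recentre and go lower, watching the force.

Request:
send_rows(commands=[[0,[0,-0.012,0.01],[0,0,0]],[0,[0.002,-0.012,0],[0,0,0]],[0,[0,0,0],[0,0,0]],[0,[0,0,0],[0,0,0]],[0,[0,0,0],[0,0,0]],[0,[0,0,0],[0,0,0]],[0,[0,0,0],[0,0,0]],[0,[0,0,0],[0,0,0]]])

```text
clock: 6.25
tool_pos: [0.6313, -0.1442, 0.0562]
orientation: [-179.9, 0.4, -172.8]
force: [-0.4, 0.5, 0.6]
opening: 0.059
```

Request:
send_rows(commands=[[0.35,[0,0,-0.03],[0,0,0]],[0.35,[0,0,-0.03],[0,0,0]],[0.35,[0,0,-0.03],[0,0,0]],[0.35,[0,0,-0.03],[0,0,0]],[0.35,[0,0,0],[0,0,0]]])

```text
clock: 6.75
tool_pos: [0.6306, -0.1441, 0.0226]
orientation: [-179.9, 0.3, -172.8]
force: [-0.8, 1.1, -0.0]
opening: 0.057
```

```bash
python3 w.py w7; python3 - <<'E'
from h import *
W=np.load(f'pics/w7.npy',allow_pickle=True).item()
g=(255*(W['color'][190:340,180:450]/255.)**.45).astype(np.uint8)
cv2.imwrite(f'pics/w7g.png',cv2.resize(g,None,fx=2.9,fy=2.9,interpolation=2))
E
```

```text
6.8 [ 0.63088696 -0.14409507  0.02316573] [-179.93984785    0.35893894 -172.81555592] [-0.84846789  0.00245284  0.00202006] 0.05742064780232369
cam in tool [-0.00154158 -0.06742462 -0.18801107] [ 0.63965509 -0.21074901  0.21125345]
```

View pics/w7g.png

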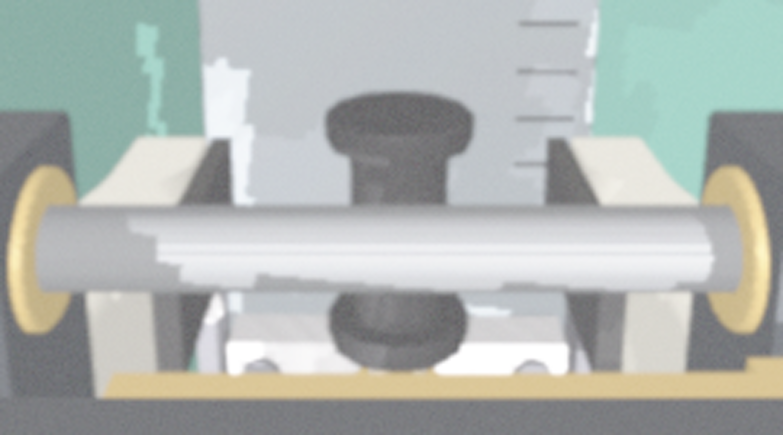

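No contact at reported z 0.023, which is below the rail top, so the tool offset is confirmed. The knob now sits between the fingers.

Request:
send_rows(commands=[[1,[0,0,0],[0,0,0]],[1,[0,0,0],[0,0,0]],[1,[0,0,0],[0,0,0]],[1,[0,0,0],[0,0,0]],[1,[0,0,0],[0,0,0]],[1,[0,0,0],[0,0,0]],[1,[0,0,0],[0,0,0]]])

```text
clock: 7.5
tool_pos: [0.6289, -0.1445, 0.0241]
orientation: [-179.9, 0.2, -172.8]
force: [2.3, 1.1, -1.3]
opening: 0.015
```

Gripped, with the opening reading 15 mm. Now I push towards the back stop.

Request:
send_rows(commands=[[1,[-0.002,0.014,0],[0,0,0]],[1,[-0.002,0.014,0],[0,0,0]],[1,[-0.002,0.01,0],[0,0,0]]])

```text
clock: 7.8
tool_pos: [0.629, -0.1448, 0.0242]
orientation: [-179.3, 0.2, -172.8]
force: [3.6, -10.3, -2.5]
opening: 0.015
```

The arm didn't move despite a 10 N push, so I'll look.

```bash
python3 w.py s8 scene; python3 w.py t8 top; python3 - <<'E'
import cv2
b=cv2.imread('pics/s8.png')[150:270,250:380]
cv2.imwrite('pics/s8a.png',cv2.resize(b,None,fx=5,fy=5,interpolation=2))
b=cv2.imread('pics/t8.png')[150:230,250:420]
cv2.imwrite('pics/t8a.png',cv2.resize(b,None,fx=4.5,fy=4.5,interpolation=2))
E
```

```text
7.85 [ 0.62898839 -0.14461928  0.024262  ] [-179.31775659    0.20383616 -172.83445246] [  3.87565414 -15.88458495  -5.39152401] 0.015089403489457042
cam in tool [-0.60079526  0.66737402 -0.71638671] [1.138283   0.60058536 0.73478433]
7.9 [ 0.62895726 -0.14463818  0.02426639] [-179.32531682    0.19826579 -172.83163476] [  4.13028678 -15.86537156  -5.8832592 ] 0.015405538823626478
cam in tool [ 0.2365099   0.12742917 -1.2103997 ] [ 0.37246838 -0.03410732  1.23225601]
```

View pics/s8a.png

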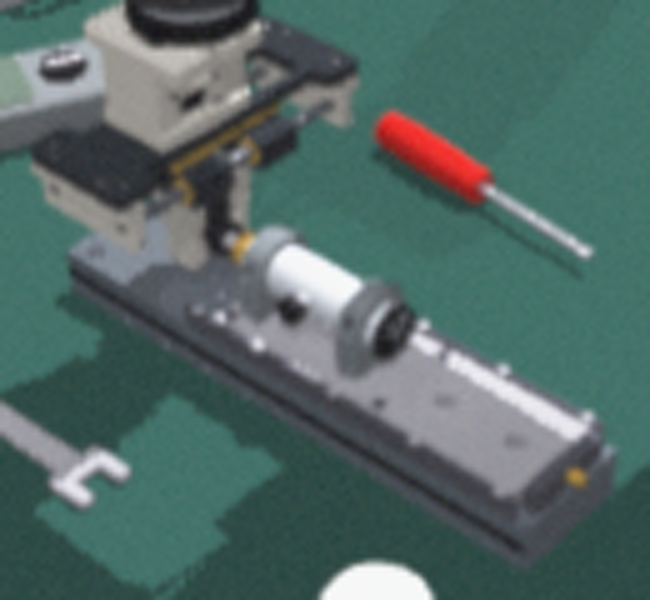

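View pics/t8a.png

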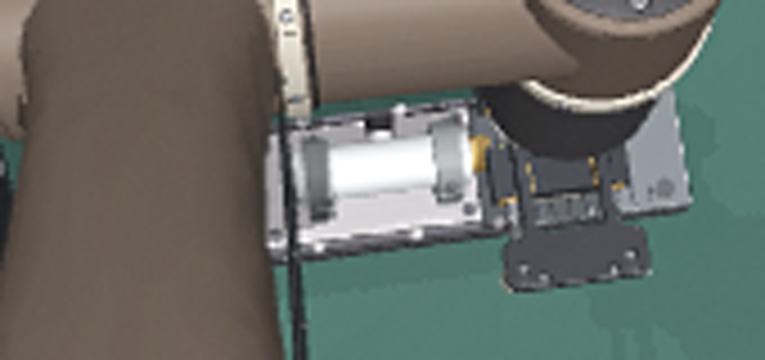

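Request:
send_rows(commands=[[1,[0,0,0],[0,0,0]],[0,[0,0,0],[0,0,0]],[0,[0,0,0],[0,0,0]],[0,[0,0,0],[0,0,0]],[0,[0,0,0],[0,0,0]],[0,[0,0,0.1],[0,0,0]],[0,[0,0,0.15],[0,0,0]],[0,[0,0,0.15],[0,0,0]],[0,[0,0.05,0],[0,0,0]]])

```text
clock: 8.8
tool_pos: [0.6282, -0.132, 0.1263]
orientation: [-179.3, 0.1, -172.9]
force: [0.4, 0.3, 0.9]
opening: 0.0735
```

Request:
send_rows(commands=[[0,[-0.02,0.15,0],[0,0,0]],[0,[-0.02,0.15,0],[0,0,0]],[0,[-0.02,0.15,0],[0,0,0]],[0,[-0.02,0.15,0],[0,0,0]],[0,[-0.02,0.15,0],[0,0,0]],[0,[-0.02,0.15,0],[0,0,0]],[0,[-0.02,0.15,0],[0,0,0]],[0,[0,0,0],[0,0,0]]])

```text
clock: 9.6
tool_pos: [0.5913, 0.1432, 0.1277]
orientation: [-179.5, 0.4, -172.9]
force: [0.7, 0.0, -0.0]
opening: 0.0877
```

```bash
python3 w.py w9
```

```text
9.65 [0.59118378 0.14167136 0.12761859] [-179.43178608    0.40746199 -172.90959467] [ 0.4048926  -0.19324528 -0.08397879] 0.087388511965521
cam in tool [-0.00194633 -0.06603489 -0.1886317 ] [0.59969916 0.07807514 0.31690494]
```

View pics/w9.png

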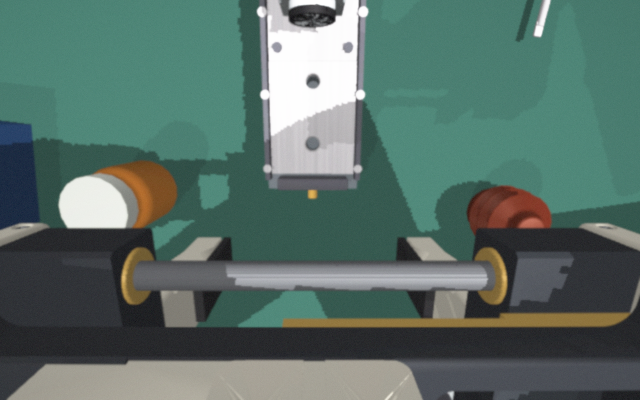

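```bash
python3 - <<'E'
from h import *
W=np.load('pics/w9.npy',allow_pickle=True).item()
g=W['color'][55:205,240:385]
cv2.imwrite('pics/w9a.png',cv2.resize(g,None,fx=4,fy=4,interpolation=2))
E
```

```text
(no output)
```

View pics/w9a.png

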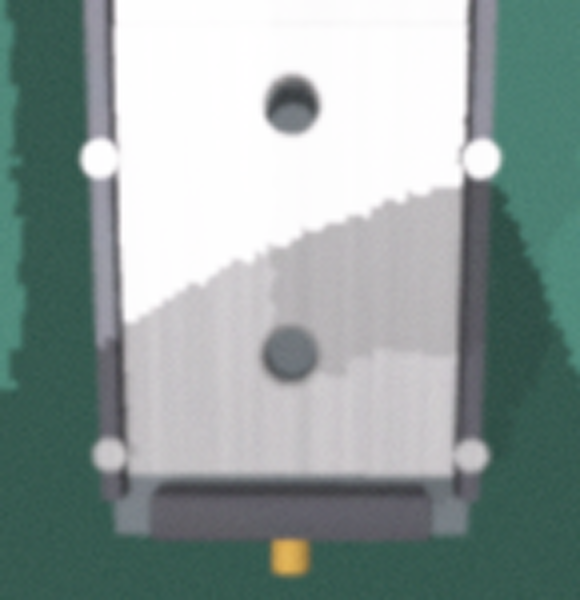

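```bash
python3 - <<'E'
from h import *
W=np.load('pics/w9.npy',allow_pickle=True).item()
c=lambda x,y:(240+(x+.5)/4-.5,55+(y+.5)/4-.5)
def sh(x0,y0,r=6):
    u0,v0=map(lambda t:int(round(t)),c(x0,y0))
    for v in range(v0-r,v0+r+1): print([int(bydepth(W,u,v)[2]*1000) for u in range(u0-r,u0+r+1)])
    print()
sh(292,104); sh(290,353)
u=int(c(290,0)[0])
for v in range(160,200,2): print(v,bydepth(W,u-15,v).round(4),bydepth(W,u,v).round(4))
r=onz(W,*c(290,354),.044); f=onz(W,*c(292,103),.044); d=(f-r)/np.linalg.norm(f-r); print(r,f,np.linalg.norm(f-r),d,np.degrees(np.arctan2(d[1],d[0])))
for p,z in [((290,475),.044),((290,490),.044),((290,538),.044),((130,535),.032),((450,535),.032),((130,478),.044)]:
    print(p,(onz(W,*c(*p),z)-r)@d)
E
```

```text
[43, 39, 38, 34, 33, 31, 31, 32, 36, 40, 42, 43, 42]
[39, 35, 30, 30, 29, 30, 31, 30, 31, 34, 37, 44, 44]
[34, 31, 29, 27, 25, 24, 23, 24, 27, 30, 32, 39, 42]
[31, 27, 24, 22, 19, 18, 19, 19, 21, 26, 30, 33, 42]
[28, 20, 16, 13, 12, 11, 13, 13, 16, 20, 23, 30, 42]
[23, 16, 11, 9, 5, 5, 7, 6, 11, 13, 19, 27, 40]
[16, 10, 6, 3, 4, 4, 3, 3, 3, 6, 12, 21, 37]
[13, 6, 4, 2, 4, 2, 3, 3, 2, 5, 5, 16, 42]
[7, 3, 5, 3, 4, 2, 4, 4, 3, 3, 5, 8, 42]
[4, 4, 6, 3, 4, 3, 4, 4, 2, 4, 3, 4, 42]
[3, 4, 3, 2, 4, 5, 3, 3, 3, 4, 3, 41, 44]
[4, 4, 3, 4, 3, 4, 3, 3, 4, 3, 5, 43, 44]
[44, 41, 3, 3, 3, 2, 3, 3, 3, 42, 44, 45, 44]

[43, 43, 43, 43, 2, 4, 4, 4, 3, 43, 316, 44, 43]
[43, 41, 31, 3, 3, 2, 2, 4, 4, 4, 4, 43, 44]
[43, 30, 4, 3, 2, 4, 5, 4, 5, 4, 3, 3, 43]
[42, 2, 4, 2, 3, 5, 4, 3, 4, 3, 3, 3, 43]
[31, 2, 3, 3, 5, 3, 3, 3, 4, 3, 4, 3, 4]
[19, 5, 4, 3, 2, 3, 3, 3, 4, 3, 4, 3, 4]
[19, 3, 2, 2, 3, 2, 3, 3, 3, 3, 4, 3, 2]
[22, 5, 3, 4, 2, 5, 4, 3, 3, 3, 3, 3, 4]
[27, 10, 4, 3, 3, 2, 3, 3, 3, 4, 3, 3, 18]
[36, 20, 6, 4, 3, 3, 4, 3, 3, 3, 3, 10, 35]
[42, 32, 16, 7, 4, 3, 3, 4, 2, 2, 10, 21, 43]
[43, 40, 3
[... 768 characters left out ...]
] [0.5968 0.128  0.0499]
188 [0.6092 0.1312 0.0506] [0.5966 0.1294 0.0516]
190 [6.108e-01 1.433e-01 3.000e-04] [0.5963 0.1324 0.0456]
192 [ 6.106e-01  1.455e-01 -1.000e-04] [0.5961 0.134  0.0462]
194 [ 0.6104  0.1477 -0.0009] [0.5959 0.1356 0.0469]
196 [ 0.6102  0.1498 -0.0008] [0.5956 0.1375 0.0465]
198 [6.099e-01 1.516e-01 2.000e-04] [0.5947 0.1497 0.    ]
[0.60114542 0.092696   0.044     ] [0.60690046 0.04331434 0.044     ] 0.04971588224783567 [ 0.11575861 -0.99327738  0.        ] -83.35261770961822
(290, 475) -0.02565333252006502
(290, 490) -0.02891636149967831
(290, 538) -0.03948577456178807
(130, 535) -0.04154542487108511
(450, 535) -0.04076698107370452
(130, 478) -0.026659438116861004
```

The depth map shows both carriage bores clear down to z≈0.003–0.004, the full 40 mm. So the carriage is already home against its stop block, and my travel estimate was misled by that block. Next I fetch the pins.

Request:
send_rows(commands=[[0,[-0.037,0.07,0],[0,0,0.023]],[0,[-0.037,0.07,0],[0,0,0.023]],[0,[-0.037,0.07,0],[0,0,0.023]],[0,[-0.037,0.07,0],[0,0,0.023]],[0,[-0.037,0.07,0],[0,0,0.023]],[0,[-0.037,0.07,0],[0,0,0.023]],[0,[-0.037,0.07,0],[0,0,0.023]],[0,[-0.037,0.07,0],[0,0,0.023]],[0,[-0.037,0.07,0],[0,0,0.023]],[0,[-0.037,0.07,0],[0,0,0.023]],[0,[-0.037,0.07,0],[0,0,0.023]],[0,[0,0,0],[0,0,0]]])

```text
clock: 10.85
tool_pos: [0.486, 0.3324, 0.1255]
orientation: [-179.4, 0.3, -78.5]
force: [-0.5, -0.6, 0.5]
opening: 0.088
```

```bash
python3 w.py w10
```

```text
10.9 [0.48621515 0.33148673 0.12549535] [-179.46471732    0.27160226  -78.77100095] [-1.04755797  0.62380705  0.46100124] 0.08770062460673696
cam in tool [-0.00159809 -0.06975114 -0.18862402] [0.5527631  0.34541315 0.31476823]
```

View pics/w10.png

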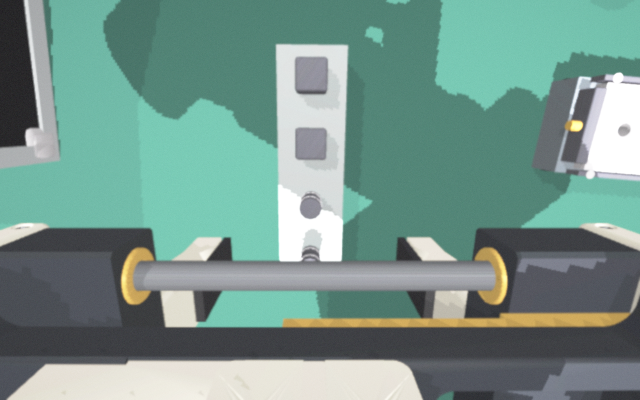

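```bash
cat > rot.py <<'E'
import sys
from h import *
o=sensors.get_obs()
def rv(yaw): return (R.from_euler('xyz',[180,0,yaw],degrees=True)*R.from_euler('xyz',o['orientation'],degrees=True).inv()).as_rotvec(degrees=True)/360
if __name__=='__main__': print('rot units',rv(float(sys.argv[1])).round(4),'pos',o['tool_pos'].round(4),'f',o['force'].round(1),o['opening'])
E
python3 rot.py -79; python3 - <<'E'
from h import *
W=np.load('pics/w10.npy',allow_pickle=True).item()
g=W['color'][185:265,270:350]
cv2.imwrite('pics/w10a.png',cv2.resize(g,None,fx=6,fy=6,interpolation=2))
for u,v in [(310,208),(310.5,207)]: print(onz(W,u,v,.074),bydepth(W,u,v))
for u,v in [(277,45),(348,45)]: print('rack',onz(W,u,v,.044))
E
```

```text
rot units [-0.001   0.0013 -0.0006] pos [0.4862 0.3315 0.1255] f [-1.   0.6  0.5] 0.08770062460673696
[0.49051157 0.33690295 0.074     ] [0.49049348 0.33690047 0.07393001]
[0.49138215 0.33667979 0.074     ] [0.49140869 0.33668357 0.07410414]
rack [0.60638908 0.38704684 0.044     ]
rack [0.61742773 0.332784   0.044     ]
```

View pics/w10a.png

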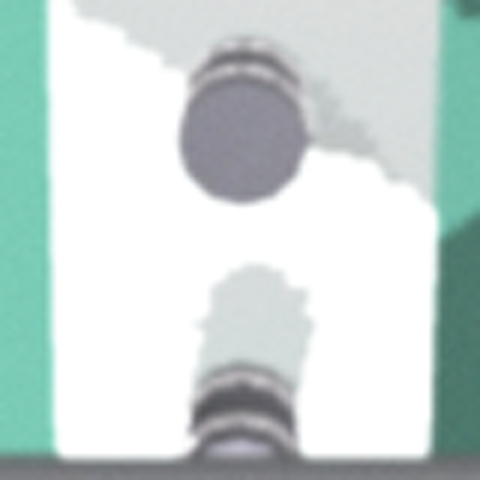

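Request:
send_rows(commands=[[0,[0.013,0.02,-0.06],[-0.001,0.001,-0.001]],[0,[0,0,-0.1],[0,0,0]],[0,[0,0,-0.1],[0,0,0]],[0,[0,0,-0.1],[0,0,0]],[0,[0,0,-0.05],[0,0,0]],[0,[0,0,0],[0,0,0]]])

```text
clock: 11.5
tool_pos: [0.4922, 0.3312, 0.0158]
orientation: [180.0, -0.1, -80.4]
force: [-1.2, -0.1, 0.3]
opening: 0.0873
```

Request:
send_rows(commands=[[0,[-0.01,0.018,0.01],[0,0,0.004]],[0.5,[0,0,0],[0,0,0]],[0.5,[0,0,0],[0,0,0]]])

```text
clock: 11.8
tool_pos: [0.4907, 0.3351, 0.0186]
orientation: [180.0, -0.1, -79.0]
force: [0.2, -0.8, -0.1]
opening: 0.0769
```

```bash
python3 w.py w11
```

```text
11.85 [0.49091328 0.33529523 0.01886456] [-1.79991003e+02 -1.20232431e-01 -7.90332972e+01] [ 0.286374    0.41388705 -0.23035396] 0.07286298053194318
cam in tool [-0.0003315  -0.06973735 -0.1883034 ] [0.55920981 0.34926972 0.2071778 ]
```

View pics/w11.png

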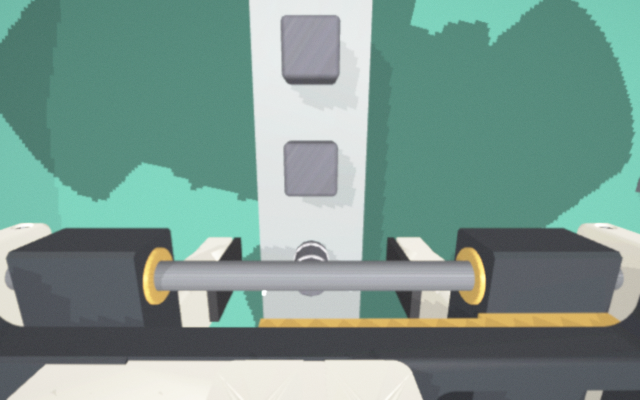

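The head, at (311,265), is between the fingers. Closing.

Request:
send_rows(commands=[[1,[0,0,0],[0,0,0]],[1,[0,0,0],[0,0,0]],[1,[0,0,0],[0,0,0]],[1,[0,0,0],[0,0,0]],[1,[0,0,0],[0,0,0]],[1,[0,0,0],[0,0,0]],[1,[0,0,0],[0,0,0]],[1,[0,0,0],[0,0,0]]])

```text
clock: 12.65
tool_pos: [0.4915, 0.3364, 0.0209]
orientation: [-179.8, 0.0, -79.0]
force: [-0.1, -1.5, 0.4]
opening: 0.017
```

Request:
send_rows(commands=[[1,[0,0,0.06],[0,0,0]],[1,[0,0,0.1],[0,0,0]],[1,[0,0,0.1],[0,0,0]],[1,[0,0,0.1],[0,0,0]],[1,[0,0,0],[0,0,0]]])

```text
clock: 13.15
tool_pos: [0.4908, 0.3358, 0.1122]
orientation: [-180.0, -0.1, -79.0]
force: [-0.8, 0.5, -0.7]
opening: 0.0174
```

```bash
python3 rot.py -79; python3 w.py w12
```

```text
rot units [0.0002 0.0001 0.0001] pos [0.4908 0.3358 0.1122] f [-0.8  0.5 -0.7] 0.01741135525584927
13.2 [0.48986538 0.33504112 0.11041021] [ 1.79906909e+02 -1.42402213e-01 -7.90719364e+01] [ 0.02413024 -0.2084929  -1.70347317] 0.01757086180501026
cam in tool [-0.00081629 -0.07043851 -0.19052882] [0.55908595 0.34971943 0.30082171]
```

View pics/w12.png

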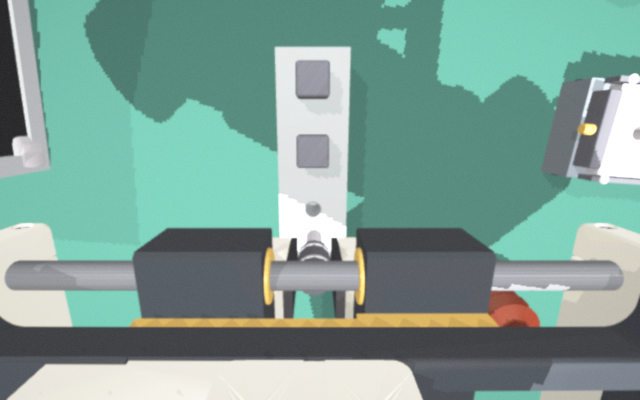

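Request:
send_rows(commands=[[1,[0.04,-0.084,0],[0,0,-0.023]],[1,[0.04,-0.084,0],[0,0,-0.023]],[1,[0.04,-0.084,0],[0,0,-0.023]],[1,[0.04,-0.084,0],[0,0,-0.023]],[1,[0.04,-0.084,0],[0,0,-0.023]],[1,[0.04,-0.084,0],[0,0,-0.023]],[1,[0.04,-0.084,0],[0,0,-0.023]],[1,[0.04,-0.084,0],[0,0,-0.023]],[1,[0.04,-0.084,0],[0,0,-0.023]],[1,[0.04,-0.084,0],[0,0,-0.023]],[1,[0.04,-0.084,0],[0,0,-0.023]],[1,[0,0,0],[0,0,0]]])

```text
clock: 14.4
tool_pos: [0.595, 0.0919, 0.0962]
orientation: [179.7, -1.2, -173.6]
force: [-0.1, -1.1, -0.7]
opening: 0.0171
```

```bash
python3 rot.py -172.9; python3 w.py w13;  python3 - <<'E'
from h import *
W=np.load('pics/w12.npy',allow_pickle=True).item()
print('emptybore',onz(W,313,208.5,.044))
E
```

```text
rot units [-0.0005 -0.0034  0.0021] pos [0.595  0.0919 0.0962] f [-0.1 -1.1 -0.7] 0.017139734136806185
14.45 [0.59440413 0.09263664 0.09602774] [ 179.65534082   -1.20333726 -173.39542181] [-0.45088177 -0.68331479 -0.08815819] 0.01733294257185729
cam in tool [-0.00183598 -0.06829573 -0.18879216] [0.60814294 0.02433338 0.28432556]
emptybore [0.4905232  0.33657618 0.044     ]
```

View pics/w13.png

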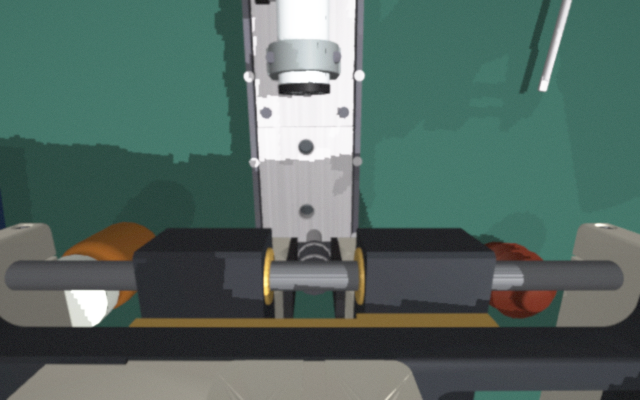

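Request:
send_rows(commands=[[1,[0.01,0.03,0],[-0.0005,-0.0034,0.002]],[1,[0,0,0],[0,0,0]],[1,[0,0,0],[0,0,0]]])

```text
clock: 14.75
tool_pos: [0.5957, 0.1017, 0.0943]
orientation: [-180.0, -0.0, -172.3]
force: [0.1, -0.2, -0.5]
opening: 0.0174
```

```bash
python3 rot.py -172.9; python3 w.py w14;  python3 - <<'E'
from h import *
W=np.load('pics/w14.npy',allow_pickle=True).item()
g=W['color'][90:250,240:400]
cv2.imwrite('pics/w14a.png',cv2.resize(g,None,fx=4,fy=4,interpolation=2))
E
```

```text
rot units [ 0.0001 -0.0001 -0.0016] pos [0.5957 0.1017 0.0943] f [ 0.1 -0.2 -0.5] 0.017399798169729933
14.8 [0.5957563  0.10178194 0.09440457] [-1.79971394e+02 -3.58607594e-02 -1.72345169e+02] [ 0.00933913  0.76324348 -0.97526107] 0.017250508872786143
cam in tool [-0.00175467 -0.06752562 -0.18851666] [0.6065945  0.03520082 0.28295379]
```

View pics/w14a.png

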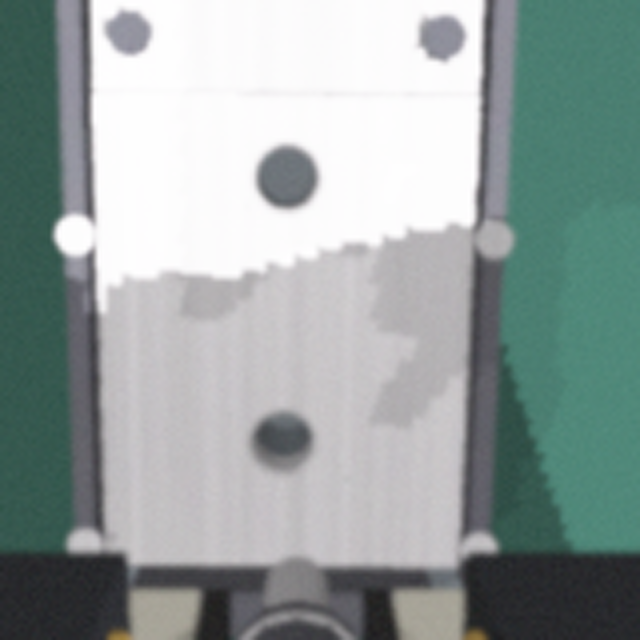

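```bash
python3 - <<'E'
from h import *
W=np.load('pics/w14.npy',allow_pickle=True).item()
c=lambda x,y:(240+(x+.5)/4-.5,90+(y+.5)/4-.5)
f=onz(W,*c(287,177),.044); r=onz(W,*c(282,438),.044); d=f-r
print('front',f,'rear',r,np.linalg.norm(d),np.degrees(np.arctan2(d[1],d[0])))
# pin offset in tool frame
Rt=Rm([180,0,-79]); off=Rt.T@(np.array([.4905,.3366,0])-np.array([.4911,.3364,0])); print('pin in tool',off)
Rn=Rm([180,0,-172.9]); 
for n,p in (('front',f),('rear',r)): print(n,'tool target',p-Rn@off)
E
```

```text
front [0.60690079 0.04333511 0.044     ] rear [0.60133006 0.09223089 0.044     ] 0.0492120912158144 -83.50028230903247
pin in tool [-3.10810834e-04  5.50814511e-04  6.74553228e-20]
front tool target [0.60666044 0.0427501  0.044     ]
rear tool target [0.60108972 0.09164588 0.044     ]
```

Request:
send_rows(commands=[[1,[0.022,-0.1,0],[0,0,-0.0016]],[1,[0.022,-0.1,0],[0,0,0]],[1,[0,-0.02,0],[0,0,0]],[1,[0,0,0],[0,0,0]]])

```text
clock: 15.2
tool_pos: [0.6067, 0.0486, 0.0949]
orientation: [180.0, 0.0, -172.5]
force: [-0.9, 0.2, -1.2]
opening: 0.017
```

```bash
python3 rot.py -172.9
```

```text
rot units [-0.      0.0001 -0.001 ] pos [0.6067 0.0486 0.0949] f [-0.9  0.2 -1.2] 0.017008114637283304
```

Request:
send_rows(commands=[[1,[0.001,-0.026,0],[0,0,-0.001]],[1,[0,0,-0.05],[0,0,0]],[1,[0,0,-0.05],[0,0,0]],[1,[0,0,0],[0,0,0]]])

```text
clock: 15.6
tool_pos: [0.6064, 0.0437, 0.0679]
orientation: [180.0, 0.0, -172.8]
force: [-0.4, -0.7, -1.0]
opening: 0.0173
```

```bash
python3 rot.py -172.9;python3 w.py w15 ; python3 w.py s15 scene; python3 - <<'E'
import cv2
a=cv2.imread('pics/w15.png')[190:330,240:400]
cv2.imwrite('pics/w15a.png',cv2.resize(a,None,fx=4,fy=4,interpolation=2))
b=cv2.imread('pics/s15.png')[190:260,300:380]
cv2.imwrite('pics/s15a.png',cv2.resize(b,None,fx=7,fy=7,interpolation=2))
E
```

```text
rot units [-0.0001  0.0001 -0.0002] pos [0.6064 0.0437 0.0679] f [-0.4 -0.7 -1. ] 0.017288078220507014
15.65 [0.60686933 0.04381392 0.06865401] [ 1.79966494e+02  9.34438173e-02 -1.72804015e+02] [ 0.09075597  0.10851169 -0.94957169] 0.016724600730649842
cam in tool [-0.00143566 -0.06750025 -0.18777864] [ 0.616459   -0.02312212  0.25639523]
15.7 [0.60740772 0.04384152 0.06944991] [ 1.79965181e+02  1.52592565e-01 -1.72798463e+02] [ 0.09896426 -0.30591273 -0.5691635 ] 0.0169060664279065
cam in tool [-0.59825053  0.48620471 -0.66344814] [1.138283   0.60058536 0.73478433]
```

View pics/w15a.png

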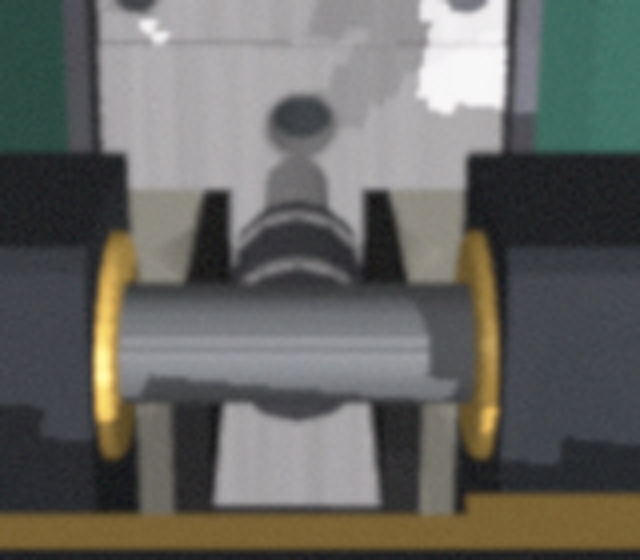

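View pics/s15a.png

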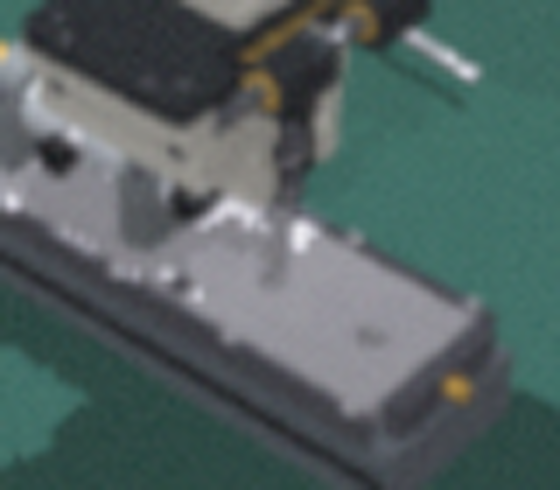

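```bash
python3 - <<'E'
from h import *
W=np.load('pics/w15.npy',allow_pickle=True).item()
c=lambda x,y:(240+(x+.5)/4-.5,190+(y+.5)/4-.5)
print('bore front edge/centre',onz(W,*c(302,93),.044),onz(W,*c(301,121),.044),onz(W,*c(301,150),.044))
for z in (.050,.053,.056): print('nose front end',z,onz(W,*c(297,152),z))
for p in [(297,150),(297,160),(297,175),(297,195)]: print(p,bydepth(W,*c(*p)).round(4))
print('bore left/right',onz(W,*c(268,120),.044),onz(W,*c(335,120),.044),'shank L/R',onz(W,*c(266,190),.065),onz(W,*c(328,190),.065))
E
```

```text
bore front edge/centre [0.60784902 0.03724937 0.044     ] [0.6073751  0.04231674 0.044     ] [0.6066978  0.04760526 0.044     ]
nose front end 0.05 [0.60760572 0.04605024 0.05      ]
nose front end 0.053 [0.60773441 0.0450448  0.053     ]
nose front end 0.056 [0.60786309 0.04403937 0.056     ]
(297, 150) [0.6072 0.0493 0.0393]
(297, 160) [0.6081 0.0425 0.0646]
(297, 175) [0.608  0.043  0.0701]
(297, 195) [0.608  0.0427 0.0798]
bore left/right [0.61311472 0.04286267 0.044     ] [0.60150868 0.04138644 0.044     ] shank L/R [0.6123535  0.04798773 0.065     ] [0.60253124 0.04673827 0.065     ]
```

```bash
python3 - <<'E'
from h import *
W=np.load('pics/w15.npy',allow_pickle=True).item()
for u in (311,313,315):
  print([tuple((bydepth(W,u,v)[1:]*1000).round(1)) for v in range(216,262,3)])
W=np.load('pics/w11.npy',allow_pickle=True).item()
print([tuple((bydepth(W,311,v)*1000).round(1)) for v in range(236,262,3)], W['xyz'])
E
```

```text
[(np.float64(49.3), np.float64(12.1)), (np.float64(49.1), np.float64(20.9)), (np.float64(49.4), np.float64(27.7)), (np.float64(49.1), np.float64(35.7)), (np.float64(48.5), np.float64(44.2)), (np.float64(43.5), np.float64(65.0)), (np.float64(43.1), np.float64(71.6)), (np.float64(42.9), np.float64(77.4)), (np.float64(39.3), np.float64(92.0)), (np.float64(38.5), np.float64(98.6)), (np.float64(39.1), np.float64(101.2)), (np.float64(39.1), np.float64(105.3)), (np.float64(39.6), np.float64(107.9)), (np.float64(38.8), np.float64(113.4)), (np.float64(38.9), np.float64(116.7)), (np.float64(13.0), np.float64(177.1))]
[(np.float64(49.8), np.float64(9.9)), (np.float64(49.7), np.float64(18.2)), (np.float64(49.6), np.float64(26.3)), (np.float64(49.1), np.float64(35.2)), (np.float64(49.4), np.float64(41.0)), (np.float64(42.6), np.float64(67.0)), (np.float64(42.8), np.float64(72.2)), (np.float64(42.9), np.float64(77.0)), (np.float64(38.8), np.float64(92.9)), (np.float64(38.5), np.float64(98.1)), (np.float64(38.5), np.float64(102.4)), (np.float64(38.2), np.float64(107.0)), (np.float64(38.6), np.float
[... 601 characters left out ...]
.8), np.float64(109.2)), (np.float64(38.4), np.float64(113.8)), (np.float64(38.8), np.float64(116.5)), (np.float64(13.1), np.float64(176.6))]
[(np.float64(500.2), np.float64(338.9), np.float64(44.2)), (np.float64(498.2), np.float64(338.5), np.float64(43.4)), (np.float64(498.6), np.float64(338.5), np.float64(48.9)), (np.float64(498.4), np.float64(338.5), np.float64(52.8)), (np.float64(499.1), np.float64(338.6), np.float64(58.5)), (np.float64(499.0), np.float64(338.5), np.float64(62.2)), (np.float64(498.7), np.float64(338.5), np.float64(65.2)), (np.float64(498.6), np.float64(338.4), np.float64(68.4)), (np.float64(523.8), np.float64(342.9), np.float64(128.1))] [0.55920981 0.34926972 0.2071778 ]
```

Depth puts the pin's axis at y≈0.0477 and the bore centre at y≈0.0435, so I shift about −4 mm in y and then lower gently.

Request:
send_rows(commands=[[1,[0,-0.018,-0.01],[0,0,0]],[1,[0,0,0],[0,0,0]]])

```text
clock: 15.9
tool_pos: [0.6077, 0.0395, 0.067]
orientation: [180.0, 0.2, -172.7]
force: [0.4, -0.8, -0.8]
opening: 0.0172
```

```bash
cat > pinchk.py <<'E'
import sys
from h import *
n=sys.argv[1]; W=snapshot('wrist'); cv2.imwrite(f'pics/{n}.png',W['color']); np.save(f'pics/{n}.npy',W,allow_pickle=True)
cv2.imwrite(f'pics/{n}a.png',cv2.resize(W['color'][190:330,240:400],None,fx=4,fy=4,interpolation=2))
o=sensors.get_obs(); print(o['clock'],o['tool_pos'].round(4),o['orientation'].round(2),o['force'].round(1),o['opening'])
for u in (312,314,316):
  print([tuple((bydepth(W,u,v)*1000).round(1).tolist()) for v in range(205,250,4)])
E
python3 pinchk.py w16
```

```text
15.95 [0.6081 0.0397 0.0673] [ 179.97    0.21 -172.74] [-0.2 -0.  -1.1] 0.01711777151316693
[(612.1, 27.3, 44.7), (611.7, 30.3, 43.9), (611.4, 33.4, 43.1), (611.0, 35.8, 44.6), (609.6, 49.2, 11.0), (609.5, 49.0, 21.8), (610.5, 38.7, 61.5), (610.5, 38.6, 69.4), (610.4, 39.1, 75.1), (610.8, 34.9, 92.9), (610.8, 34.3, 100.3), (610.7, 34.9, 104.1)]
[(610.7, 27.3, 43.9), (610.4, 30.1, 44.1), (610.0, 32.9, 44.3), (609.7, 35.7, 44.3), (607.9, 49.5, 9.4), (608.0, 49.3, 20.5), (609.3, 38.3, 62.2), (609.3, 38.6, 69.1), (609.3, 38.3, 77.0), (609.8, 34.4, 93.7), (609.7, 34.6, 99.0), (609.7, 34.6, 104.6)]
[(609.3, 27.3, 43.1), (609.0, 30.0, 43.6), (608.7, 32.6, 44.6), (608.3, 35.7, 43.7), (606.3, 49.6, 8.5), (606.3, 49.7, 18.6), (607.9, 39.0, 59.7), (608.0, 38.5, 68.8), (608.0, 38.9, 75.0), (608.6, 34.9, 92.2), (608.7, 34.5, 99.0), (608.6, 34.9, 103.5)]
```

View pics/w16a.png

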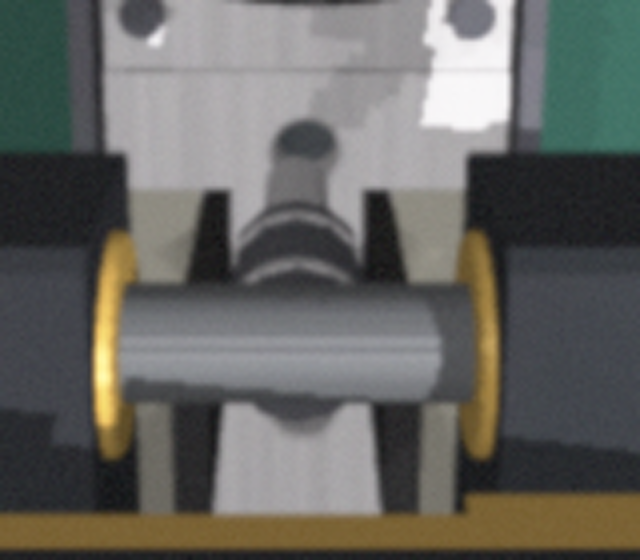

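Request:
send_rows(commands=[[1,[-0.006,0,-0.012],[0,0,0]],[1,[0,0,-0.016],[0,0,0]],[1,[0,0,-0.016],[0,0,0]]])

```text
clock: 16.25
tool_pos: [0.6073, 0.0398, 0.0568]
orientation: [179.9, 0.3, -172.8]
force: [-0.2, -0.1, -0.4]
opening: 0.0171
```

```bash
python3 pinchk.py w17
```

```text
16.3 [0.6068 0.0397 0.056 ] [ 179.95    0.28 -172.76] [-0.4 -0.5 -1.7] 0.017369164103388478
[(611.9, 25.1, 44.0), (611.6, 27.9, 43.7), (611.2, 30.6, 43.9), (610.9, 33.3, 43.8), (610.5, 36.4, 42.7), (609.2, 49.5, 11.3), (610.1, 39.2, 50.8), (610.1, 38.4, 60.8), (609.9, 39.4, 65.0), (610.3, 35.1, 82.8), (610.2, 35.3, 88.2), (610.1, 35.5, 93.1)]
[(610.6, 25.0, 43.8), (610.3, 27.2, 45.7), (609.9, 30.6, 43.3), (609.6, 32.8, 44.9), (609.2, 35.8, 44.2), (607.6, 49.6, 10.4), (608.8, 38.9, 51.2), (608.8, 38.5, 60.1), (608.8, 38.7, 66.6), (609.2, 34.7, 83.5), (609.2, 34.7, 89.4), (609.2, 34.7, 94.8)]
[(609.3, 24.9, 43.6), (609.0, 27.7, 43.2), (608.6, 30.4, 43.3), (608.3, 33.0, 43.9), (608.0, 35.4, 44.8), (606.1, 49.3, 10.6), (607.5, 38.9, 50.9), (607.6, 38.7, 59.1), (607.6, 38.6, 66.4), (608.1, 34.6, 83.4), (608.1, 35.0, 88.1), (608.1, 35.0, 93.6)]
```

View pics/w17a.png

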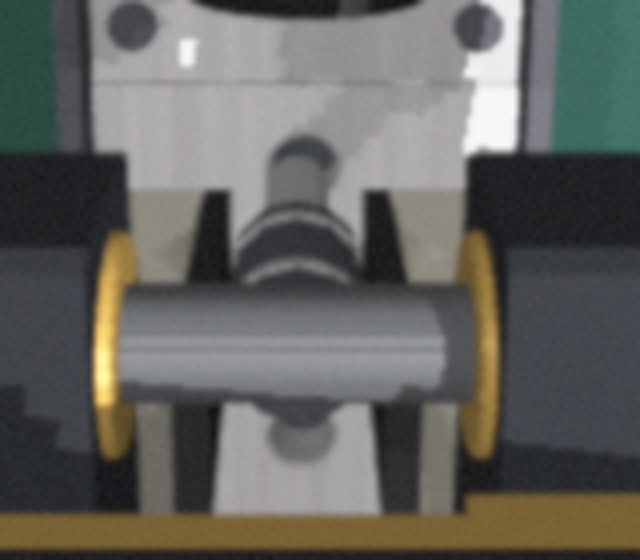

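The nose is entering the bore with no contact force. I'll continue down.

Request:
send_rows(commands=[[1,[-0.002,0,-0.016],[0,0,0]],[1,[0,0,-0.02],[0,0,0]],[1,[0,0,-0.02],[0,0,0]]])

```text
clock: 16.6
tool_pos: [0.6064, 0.0398, 0.0411]
orientation: [179.9, 0.3, -172.8]
force: [0.4, 1.2, -1.4]
opening: 0.0169
```

Request:
send_rows(commands=[[1,[0,0,-0.02],[0,0,0]],[1,[0,0,-0.02],[0,0,0]],[1,[0,0,-0.02],[0,0,0]]])

```text
clock: 16.9
tool_pos: [0.6063, 0.0398, 0.0244]
orientation: [180.0, 0.3, -172.8]
force: [-0.3, 0.8, -1.3]
opening: 0.0169
```

Request:
send_rows(commands=[[1,[0,0,-0.012],[0,0,0]],[1,[0,0,-0.012],[0,0,0]]])

```text
clock: 17.1
tool_pos: [0.6065, 0.0394, 0.0203]
orientation: [-180.0, 0.3, -172.7]
force: [-15.5, 1.5, 44.9]
opening: 0.0168
```

It bottomed at z 0.0203, as expected for head-on-plate. I relieve the push and release.

Request:
send_rows(commands=[[1,[0,0,0.004],[0,0,0]],[0,[0,0,0],[0,0,0]],[0,[0,0,0],[0,0,0]],[0,[0,0,0],[0,0,0]],[0,[0,0,0],[0,0,0]],[0,[0,0,0.04],[0,0,0]],[0,[0,0,0.15],[0,0,0]],[0,[0,0,0.15],[0,0,0]],[0,[0,0.1,0.1],[0,0,0]],[0,[0,0.1,0],[0,0,0]],[0,[0,0,0],[0,0,0]]])

```text
clock: 18.2
tool_pos: [0.6062, 0.0897, 0.1389]
orientation: [-180.0, 0.3, -172.8]
force: [-0.3, 1.0, -0.3]
opening: 0.0863
```

```bash
python3 rot.py -172.9; python3 w.py w18; python3 - <<'E'
from h import *
W=np.load('pics/w18.npy',allow_pickle=True).item()
u0=305
G=W['color'][40:240,220:420]; cv2.imwrite('pics/w18a.png',cv2.resize(G,None,fx=3,fy=3,interpolation=2))
E
```

```text
rot units [-0.      0.0008 -0.0004] pos [0.6062 0.0897 0.1389] f [-0.3  1.  -0.3] 0.08633036168513986
18.25 [0.60641309 0.08882664 0.13918104] [-179.94225311    0.33584815 -172.75063784] [0.87390182 0.75719325 0.58808848] 0.08711290780557408
cam in tool [-0.00172481 -0.06660217 -0.18820562] [0.61540977 0.02302346 0.32746056]
```

View pics/w18a.png

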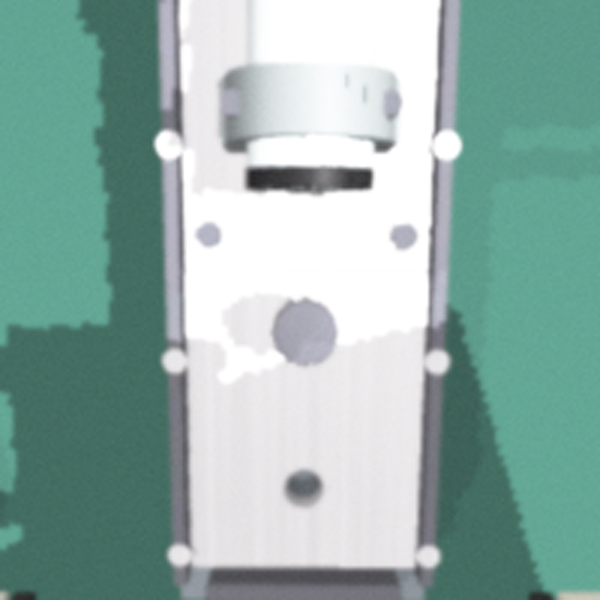

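```bash
python3 - <<'E'
from h import *
W=np.load('pics/w18.npy',allow_pickle=True).item()
c=lambda x,y:(220+(x+.5)/3-.5,40+(y+.5)/3-.5)
print(bydepth(W,*c(304,332)),bydepth(W,*c(304,420)),onz(W,*c(304,332),.074),onz(W,*c(303,487),.044))
E
```

```text
[0.60823977 0.04332047 0.07536194] [0.60386668 0.07178962 0.04389889] [0.60820103 0.04343013 0.074     ] [0.60141527 0.09238089 0.044     ]
```

Request:
send_rows(commands=[[0,[-0.055,0.08,0],[0,0.0008,0.023]],[0,[-0.055,0.08,0],[0,0,0.023]],[0,[-0.055,0.08,0],[0,0,0.023]],[0,[-0.055,0.08,0],[0,0,0.023]],[0,[-0.055,0.08,0],[0,0,0.023]],[0,[-0.055,0.08,0],[0,0,0.023]],[0,[-0.055,0.08,0],[0,0,0.023]],[0,[-0.055,0.08,0],[0,0,0.023]],[0,[-0.055,0.08,0],[0,0,0.023]],[0,[-0.055,0.08,0],[0,0,0.023]],[0,[-0.055,0.08,0],[0,0,0.023]],[0,[0,0,0],[0,0,0]]])

```text
clock: 19.45
tool_pos: [0.4483, 0.307, 0.1381]
orientation: [179.9, -0.4, -78.3]
force: [0.8, -0.1, 0.9]
opening: 0.088
```

```bash
python3 rot.py -79
```

```text
rot units [ 0.0011 -0.0001 -0.0021] pos [0.4483 0.307  0.1381] f [ 0.8 -0.1  0.9] 0.08798726774644969
```

The first pin's head top reads z≈0.075, so it is fully home. Now the second pin.

Request:
send_rows(commands=[[0,[-0.03,0.08,0],[0.001,0,-0.002]],[0,[0,0,-0.1],[0,0,0]],[0,[0,0,-0.1],[0,0,0]],[0,[0,0,-0.1],[0,0,0]],[0,[0,0,-0.1],[0,0,0]],[0,[0,0,-0.05],[0,0,0]],[0,[0,0,0],[0,0,0]]])

```text
clock: 20.15
tool_pos: [0.4423, 0.3224, 0.0225]
orientation: [179.9, -0.1, -79.7]
force: [-0.5, -0.4, 0.8]
opening: 0.0874
```

```bash
python3 rot.py -79
```

```text
rot units [ 0.0003 -0.0001  0.0019] pos [0.4423 0.3224 0.0225] f [-0.5 -0.4  0.8] 0.08744739265782527
```

Request:
send_rows(commands=[[0,[-0.008,0.018,-0.016],[0,0,0.002]],[0.4,[0,0,0],[0,0,0]],[0.4,[0,0,0],[0,0,0]]])

```text
clock: 20.45
tool_pos: [0.4414, 0.3267, 0.0196]
orientation: [-180.0, -0.1, -79.0]
force: [0.4, -0.6, 0.8]
opening: 0.0769
```

```bash
python3 pinchk.py w19
```

```text
20.5 [0.4414 0.3267 0.0197] [-1.7999e+02 -8.0000e-02 -7.9040e+01] [0.4 1.3 1.1] 0.07319322770912048
[(467.6, 333.1, 43.5), (465.5, 332.7, 43.9), (463.2, 332.3, 43.6), (461.2, 331.9, 44.1), (458.8, 331.4, 43.6), (456.5, 331.0, 43.5), (454.0, 330.5, 42.5), (452.3, 330.1, 44.3), (450.1, 329.7, 44.4), (449.3, 329.6, 48.6), (449.2, 329.5, 54.0), (449.5, 329.6, 60.1)]
[(467.7, 332.0, 43.2), (465.7, 331.7, 44.0), (463.4, 331.2, 43.5), (461.3, 330.8, 43.9), (459.1, 330.4, 44.0), (456.9, 329.9, 44.1), (454.6, 329.5, 43.9), (452.5, 329.1, 44.2), (449.7, 328.5, 42.9), (449.5, 328.5, 48.5), (449.8, 328.6, 55.0), (449.4, 328.5, 59.2)]
[(468.3, 331.1, 45.0), (465.6, 330.5, 42.7), (463.8, 330.2, 44.2), (461.6, 329.7, 44.1), (459.1, 329.3, 43.3), (457.0, 328.8, 43.8), (455.0, 328.4, 44.3), (452.5, 327.9, 43.6), (449.9, 327.4, 42.9), (449.0, 327.3, 46.5), (449.5, 327.5, 53.7), (449.2, 327.4, 58.2)]
```

View pics/w19a.png

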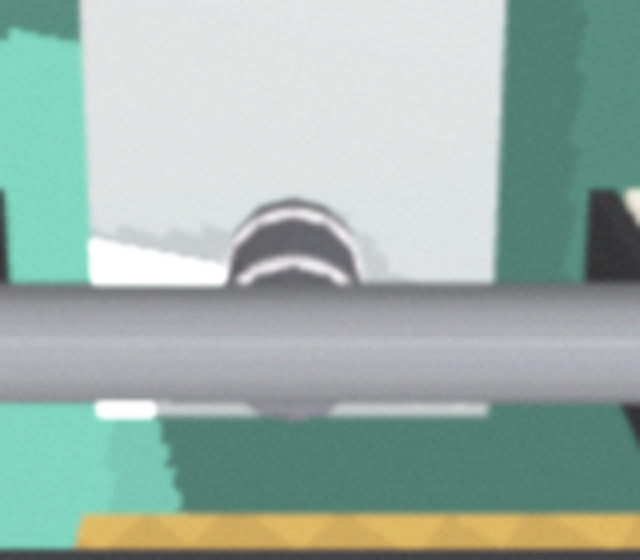

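Request:
send_rows(commands=[[1,[-0.002,0,0],[0,0,0]],[1,[0,0,0],[0,0,0]],[1,[0,0,0],[0,0,0]],[1,[0,0,0],[0,0,0]],[1,[0,0,0],[0,0,0]],[1,[0,0,0],[0,0,0]],[1,[0,0,0],[0,0,0]],[1,[0,0,0],[0,0,0]]])

```text
clock: 21.3
tool_pos: [0.4414, 0.3277, 0.0216]
orientation: [-179.9, 0.0, -79.0]
force: [0.0, 0.1, 0.5]
opening: 0.0172
```

Request:
send_rows(commands=[[1,[0,0,0.06],[0,0,0]],[1,[0,0,0.1],[0,0,0]],[1,[0,0,0.1],[0,0,0]],[1,[0,0,0.1],[0,0,0]],[1,[0,0,0.02],[0,0,0]],[1,[0,0,0],[0,0,0]]])

```text
clock: 21.9
tool_pos: [0.4402, 0.3262, 0.1179]
orientation: [180.0, -0.1, -79.1]
force: [-0.6, -0.1, -1.2]
opening: 0.0172
```

```bash
python3 rot.py -79
```

```text
rot units [ 0.0003 -0.0001  0.0002] pos [0.4402 0.3262 0.1179] f [-0.6 -0.1 -1.2] 0.01722372946331344
```

Request:
send_rows(commands=[[1,[0.057,-0.083,0],[0,0,-0.023]],[1,[0.057,-0.083,0],[0,0,-0.023]],[1,[0.057,-0.083,0],[0,0,-0.023]],[1,[0.057,-0.083,0],[0,0,-0.023]],[1,[0.057,-0.083,0],[0,0,-0.023]],[1,[0.057,-0.083,0],[0,0,-0.023]],[1,[0.057,-0.083,0],[0,0,-0.023]],[1,[0.057,-0.083,0],[0,0,-0.023]],[1,[0.057,-0.083,0],[0,0,-0.023]],[1,[0.057,-0.083,0],[0,0,-0.023]],[1,[0.057,-0.083,0],[0,0,-0.023]],[1,[0,0,0],[0,0,0]]])

```text
clock: 23.1
tool_pos: [0.5942, 0.0855, 0.1014]
orientation: [179.8, -1.2, -173.6]
force: [0.0, -0.0, -1.0]
opening: 0.0173
```

```bash
python3 rot.py -172.9
```

```text
rot units [-0.0002 -0.0035  0.002 ] pos [0.5942 0.0855 0.1014] f [ 0. -0. -1.] 0.01729495259323587
```

Request:
send_rows(commands=[[1,[0.022,0.022,0],[0,-0.0035,0.002]],[1,[0,0,-0.06],[0,0,0]],[1,[0,0,-0.06],[0,0,0]],[1,[0,0,0],[0,0,0]]])

```text
clock: 23.5
tool_pos: [0.5984, 0.0925, 0.0672]
orientation: [180.0, 0.0, -172.4]
force: [0.2, -0.2, -0.6]
opening: 0.0172
```

```bash
python3 rot.py -172.9; python3 pinchk.py w20
```

```text
rot units [-0.0001  0.0001 -0.0013] pos [0.5984 0.0925 0.0672] f [ 0.2 -0.2 -0.6] 0.01715723965250003
23.55 [0.599  0.0927 0.0683] [ 1.7996e+02  9.0000e-02 -1.7241e+02] [ 0.3 -0.1 -1. ] 0.017406097356805657
[(602.8, 80.6, 43.7), (602.4, 83.4, 43.7), (602.1, 86.1, 44.2), (600.5, 99.2, 10.0), (600.4, 99.4, 20.2), (600.5, 98.7, 32.3), (601.3, 90.9, 64.1), (601.3, 91.0, 71.4), (601.3, 91.0, 78.5), (601.8, 86.5, 96.8), (601.7, 86.9, 101.4), (601.7, 86.8, 106.9)]
[(601.5, 80.4, 43.9), (601.1, 83.3, 43.3), (600.7, 85.8, 44.8), (598.9, 98.9, 10.3), (598.9, 99.0, 20.6), (599.0, 98.4, 32.4), (600.1, 90.6, 64.7), (600.1, 90.8, 71.4), (600.1, 90.4, 79.7), (600.7, 86.3, 96.9), (600.6, 86.8, 101.4), (600.6, 86.8, 106.7)]
[(600.1, 80.1, 44.3), (599.7, 83.1, 43.6), (599.3, 85.7, 44.4), (597.4, 98.2, 11.9), (597.4, 98.5, 21.7), (597.6, 97.7, 34.0), (598.8, 90.5, 64.2), (598.9, 90.7, 71.4), (598.9, 90.5, 78.9), (599.7, 85.8, 97.7), (599.7, 86.3, 102.1), (599.7, 86.5, 107.1)]
```

View pics/w20a.png

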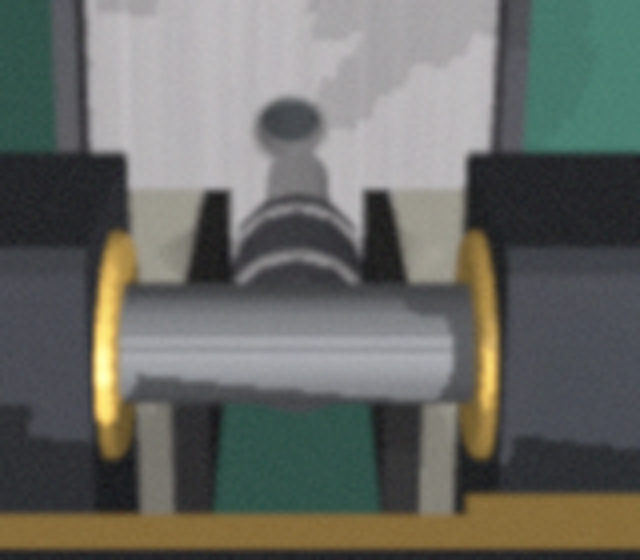

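Pin axis y≈0.0957 against bore y≈0.0932, and the bore is 1.3 mm towards +x. I correct that and lower.

Request:
send_rows(commands=[[1,[0.005,-0.01,-0.012],[0,0,-0.0013]],[1,[0,0,-0.016],[0,0,0]],[1,[0,0,-0.014],[0,0,0]]])

```text
clock: 23.85
tool_pos: [0.6013, 0.0919, 0.0591]
orientation: [179.9, 0.3, -172.7]
force: [-0.9, -0.8, -1.5]
opening: 0.0171
```

```bash
python3 rot.py -172.9; python3 pinchk.py w21
```

```text
rot units [-0.0003  0.0008 -0.0006] pos [0.6013 0.0919 0.0591] f [-0.9 -0.8 -1.5] 0.017138332216698245
23.9 [0.601  0.0917 0.0585] [ 179.94    0.25 -172.7 ] [-0.3  0.2 -1.5] 0.017074012838358545
[(605.9, 77.8, 44.2), (605.6, 80.7, 43.3), (605.2, 83.6, 42.8), (604.9, 86.2, 43.5), (603.6, 98.8, 12.2), (603.4, 99.1, 21.2), (604.2, 90.6, 55.2), (604.1, 90.4, 63.3), (604.1, 90.2, 70.7), (604.5, 85.6, 89.4), (604.4, 86.3, 93.2), (604.3, 86.0, 99.2)]
[(604.6, 77.7, 43.7), (604.3, 80.4, 44.0), (603.9, 83.3, 43.3), (603.5, 86.0, 43.5), (601.9, 99.3, 9.9), (601.9, 99.5, 19.4), (603.0, 89.6, 57.5), (602.9, 90.1, 63.7), (602.9, 89.9, 71.1), (603.4, 85.8, 88.4), (603.4, 85.6, 94.6), (603.3, 86.2, 98.5)]
[(603.3, 77.3, 44.7), (602.9, 80.7, 42.2), (602.6, 83.1, 43.4), (602.2, 85.6, 44.3), (600.4, 99.3, 9.4), (600.4, 99.3, 19.3), (601.7, 90.3, 55.0), (601.7, 89.9, 63.8), (601.7, 90.2, 69.9), (602.3, 85.7, 88.3), (602.3, 86.1, 93.0), (602.3, 86.0, 98.6)]
```

View pics/w21a.png

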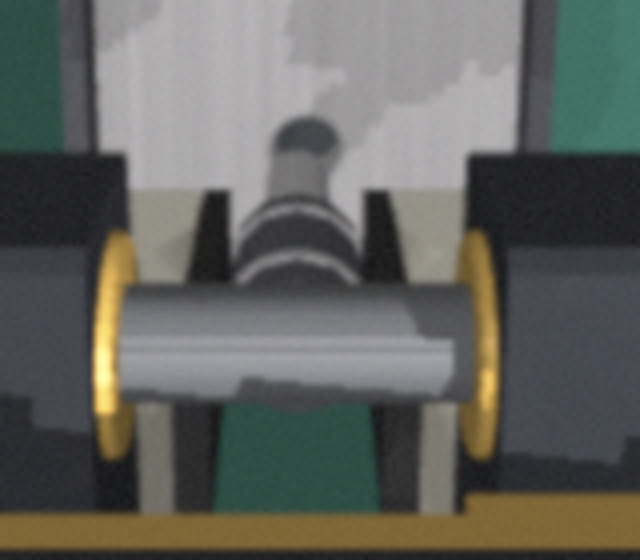

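Request:
send_rows(commands=[[1,[-0.005,-0.006,0],[0,0,0]],[1,[0,0,-0.012],[0,0,0]],[1,[0,0,-0.016],[0,0,0]]])

```text
clock: 24.2
tool_pos: [0.6002, 0.0902, 0.052]
orientation: [179.9, 0.3, -172.7]
force: [-0.1, -0.4, -1.4]
opening: 0.0168
```

```bash
python3 rot.py -172.9; python3 pinchk.py w22
```

```text
rot units [-0.0003  0.0009 -0.0006] pos [0.6002 0.0902 0.052 ] f [-0.1 -0.4 -1.4] 0.016780668274331875
24.25 [0.5997 0.0901 0.0512] [ 179.93    0.28 -172.7 ] [-1.   0.2 -1.3] 0.017047290354982505
[(605.0, 74.6, 42.9), (604.6, 77.1, 43.4), (604.3, 79.7, 43.6), (604.0, 82.2, 44.0), (603.6, 85.0, 43.9), (602.2, 99.5, 7.7), (603.2, 88.2, 50.4), (603.0, 88.9, 55.8), (603.0, 88.6, 63.4), (603.3, 84.2, 81.6), (603.2, 84.6, 86.1), (603.2, 84.4, 92.0)]
[(603.7, 74.1, 44.2), (603.4, 76.8, 43.8), (603.0, 79.5, 43.6), (602.7, 82.0, 44.2), (602.3, 84.9, 43.7), (600.6, 99.2, 8.0), (601.9, 88.3, 49.5), (601.8, 88.5, 56.4), (601.8, 88.6, 63.2), (602.3, 84.0, 81.8), (602.2, 84.4, 86.2), (602.2, 83.9, 92.8)]
[(602.5, 73.9, 44.2), (602.1, 76.6, 43.9), (601.8, 79.3, 43.7), (601.4, 81.9, 44.0), (601.1, 84.5, 44.3), (599.1, 99.1, 7.7), (600.5, 88.8, 47.4), (600.5, 88.8, 55.2), (600.6, 88.6, 62.6), (601.2, 84.1, 81.0), (601.2, 84.4, 86.0), (601.2, 84.5, 91.2)]
```

View pics/w22a.png

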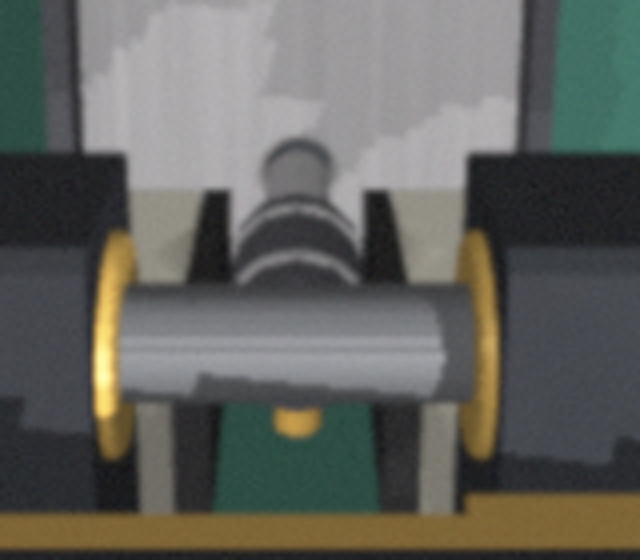

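The pin is centred in the mouth and going in cleanly. I'll continue down.

Request:
send_rows(commands=[[1,[0,0,-0.02],[0,0,0]],[1,[0,0,-0.02],[0,0,0]],[1,[0,0,-0.02],[0,0,0]]])

```text
clock: 24.55
tool_pos: [0.6, 0.0901, 0.0353]
orientation: [179.9, 0.3, -172.7]
force: [0.1, 0.0, -1.6]
opening: 0.0173
```

Request:
send_rows(commands=[[1,[0,0,-0.02],[0,0,0]],[1,[0,0,-0.02],[0,0,0]],[1,[0,0,-0.01],[0,0,0]]])

```text
clock: 24.85
tool_pos: [0.5997, 0.0899, 0.0212]
orientation: [180.0, 0.3, -172.7]
force: [-9.8, 0.6, 24.2]
opening: 0.017
```

Request:
send_rows(commands=[[1,[0,0,0.003],[0,0,0]],[0,[0,0,0],[0,0,0]],[0,[0,0,0],[0,0,0]],[0,[0,0,0],[0,0,0]],[0,[0,0,0],[0,0,0]],[0,[0,0,0.04],[0,0,0]],[0,[0,0,0.15],[0,0,0]],[0,[0,0,0.15],[0,0,0]],[0,[0,0.1,0.15],[0,0,0]],[0,[0,0.1,0],[0,0,0]],[0,[0,0,0],[0,0,0]]])

```text
clock: 25.95
tool_pos: [0.5992, 0.1401, 0.1529]
orientation: [179.9, 0.3, -172.8]
force: [-0.2, -0.4, -1.4]
opening: 0.0861
```

```bash
python3 rot.py -172.9; python3 w.py w23; python3 - <<'E'
from h import *
W=np.load('pics/w23.npy',allow_pickle=True).item()
G=W['color'][40:240,220:420]; cv2.imwrite('pics/w23a.png',cv2.resize(G,None,fx=3,fy=3,interpolation=2))
E
```

```text
rot units [-0.0003  0.0008 -0.0003] pos [0.5992 0.1401 0.1529] f [-0.2 -0.4 -1.4] 0.08613569413146265
26.0 [0.5997365  0.13919804 0.15360041] [ 179.95913639    0.38819619 -172.77484879] [0.45390003 0.1338628  1.72999898] 0.08686467838652966
cam in tool [-0.00155465 -0.06657635 -0.18782599] [0.6084067  0.07305297 0.3413851 ]
```

View pics/w23a.png

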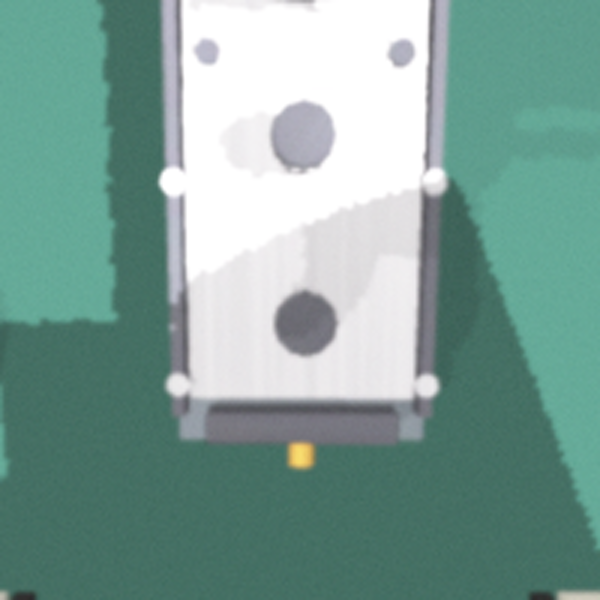

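```bash
python3 - <<'E'
from h import *
W=np.load('pics/w23.npy',allow_pickle=True).item()
c=lambda x,y:(220+(x+.5)/3-.5,40+(y+.5)/3-.5)
for p in [(303,135),(305,323),(300,230)]:
  u,v=c(*p); print(np.mean([bydepth(W,u+i,v+j) for i in(-2,0,2) for j in(-2,0,2)],axis=0))
E
```

```text
[0.60786506 0.04406296 0.07319818]
[0.60085382 0.09256814 0.07397562]
[0.60514488 0.06762586 0.04338667]
```

Request:
send_rows(commands=[[0,[0.007,-0.066,0],[0,0,-0.0235]],[0,[0.007,-0.066,0],[0,0,-0.0235]],[0,[0.007,-0.066,0],[0,0,-0.0235]],[0,[0.007,-0.066,0],[0,0,-0.0235]],[0,[0.007,-0.066,0],[0,0,-0.0235]],[0,[0.007,-0.066,0],[0,0,-0.0235]],[0,[0.007,-0.066,0],[0,0,-0.0235]],[0,[0.007,-0.066,0],[0,0,-0.0235]],[0,[0.007,-0.066,0],[0,0,-0.0235]],[0,[0.007,-0.066,0],[0,0,-0.0235]]])

```text
clock: 27.0
tool_pos: [0.6133, -0.0366, 0.1533]
orientation: [-179.7, 0.3, 101.2]
force: [1.0, 0.4, -0.1]
opening: 0.0877
```

Request:
send_rows(commands=[[0,[0.007,-0.066,0],[0,0,-0.0235]],[0,[0.007,-0.066,0],[0,0,-0.0235]],[0,[0.007,-0.066,0],[0,0,-0.0235]],[0,[0.007,-0.066,0],[0,0,-0.0235]],[0,[0.007,-0.066,0],[0,0,-0.0235]],[0,[0.007,-0.066,0],[0,0,-0.0235]],[0,[0.007,-0.066,0],[0,0,-0.0235]],[0,[0.007,-0.066,0],[0,0,-0.0235]],[0,[0.007,-0.066,0],[0,0,-0.0235]],[0,[0.007,-0.066,0],[0,0,-0.0235]],[0,[0,0,0],[0,0,0]]])

```text
clock: 28.1
tool_pos: [0.6233, -0.2182, 0.1506]
orientation: [-179.3, 0.8, 14.9]
force: [-0.4, -0.4, -2.0]
opening: 0.0877
```

```bash
python3 rot.py 7.1; python3 -c "
from h import *
print(sensors.get_obs()['joint_pos'].round(1))"
```

```text
rot units [-0.0014 -0.0024 -0.0218] pos [ 0.6233 -0.2182  0.1506] f [-0.4 -0.4 -2. ] 0.08766096677713184
[  -2.7   21.5   -3.7   -0.5  -65.7 -162.2]
```

Both heads read z≈0.073–0.074, so both pins are home. The reversed yaw would run joint 6 past its limit at the knob, so I turn back to −172.9° and will check the ring with the top and scene cameras.

Request:
send_rows(commands=[[0,[0.001,0.014,0],[0,0,0.0235]],[0,[0.001,0.014,0],[0,0,0.0235]],[0,[0.001,0.014,0],[0,0,0.0235]],[0,[0.001,0.014,0],[0,0,0.0235]],[0,[0.001,0.014,0],[0,0,0.0235]],[0,[0.001,0.014,0],[0,0,0.0235]],[0,[0.001,0.014,0],[0,0,0.0235]],[0,[0.001,0.014,0],[0,0,0.0235]],[0,[0.001,0.014,0],[0,0,0.0235]],[0,[0.001,0.014,0],[0,0,0.0235]]])

```text
clock: 29.1
tool_pos: [0.6192, -0.1839, 0.1483]
orientation: [-178.9, 0.9, 101.2]
force: [0.0, 0.5, -0.6]
opening: 0.0875
```

Request:
send_rows(commands=[[0,[0.001,0.014,0],[0,0,0.0235]],[0,[0.001,0.014,0],[0,0,0.0235]],[0,[0.001,0.014,0],[0,0,0.0235]],[0,[0.001,0.014,0],[0,0,0.0235]],[0,[0.001,0.014,0],[0,0,0.0235]],[0,[0.001,0.014,0],[0,0,0.0235]],[0,[0.001,0.014,0],[0,0,0.0235]],[0,[0.001,0.014,0],[0,0,0.0235]],[0,[0.001,0.014,0],[0,0,0.0235]],[0,[0.001,0.014,0],[0,0,0.0235]],[0,[0,0,0],[0,0,0]]])

```text
clock: 30.2
tool_pos: [0.615, -0.1467, 0.1468]
orientation: [-178.7, 0.6, -172.6]
force: [0.0, -1.2, 0.8]
opening: 0.0875
```

```bash
python3 rot.py -172.9; python3 -c "
from h import *
print(sensors.get_obs()['joint_pos'].round(1))"
```

```text
rot units [ 0.0035  0.002  -0.0008] pos [ 0.615  -0.1467  0.1468] f [ 0.  -1.2  0.8] 0.08750646661761073
[  5.1  17.9 -10.5   1.5 -61.    1.5]
```

Request:
send_rows(commands=[[0,[0.056,0.008,0],[0.0035,0.002,-0.001]],[0.35,[0,0,-0.08],[0,0,0]],[0.35,[0,0,-0.1],[0,0,0]],[0.35,[0,0,0],[0,0,0]]])

```text
clock: 30.6
tool_pos: [0.6284, -0.1449, 0.1017]
orientation: [180.0, 0.0, -173.6]
force: [0.1, -0.0, 0.4]
opening: 0.0691
```

```bash
python3 rot.py -172.9
```

```text
rot units [-0.0001 -0.      0.0019] pos [ 0.6284 -0.1449  0.1017] f [ 0.1 -0.   0.4] 0.0691127282029093
```

Request:
send_rows(commands=[[0.35,[0.002,0.002,-0.1],[0,0,0.002]],[0.35,[0,0,-0.1],[0,0,0]],[0.35,[0,0,-0.08],[0,0,0]],[0.35,[0,0,-0.02],[0,0,0]],[0.35,[0,0,0],[0,0,0]]])

```text
clock: 31.1
tool_pos: [0.6307, -0.1455, 0.0299]
orientation: [-179.9, 0.2, -173.3]
force: [-0.0, -0.1, 0.7]
opening: 0.0572
```

```bash
python3 rot.py -172.9; python3 w.py w24; python3 - <<'E'
from h import *
W=np.load(f'pics/w24.npy',allow_pickle=True).item()
g=(255*(W['color'][190:340,180:450]/255.)**.45).astype(np.uint8)
cv2.imwrite(f'pics/w24g.png',cv2.resize(g,None,fx=2.9,fy=2.9,interpolation=2))
E
```

```text
rot units [0.0002 0.0005 0.0011] pos [ 0.6307 -0.1455  0.0299] f [-0.  -0.1  0.7] 0.05717386001903574
31.15 [ 0.63091822 -0.14548008  0.03037134] [-179.88986474    0.2236095  -173.29794438] [-0.1553467   0.12289073  0.51995667] 0.05686624772273189
cam in tool [-0.00163029 -0.06744726 -0.18809537] [ 0.6396371  -0.21200269  0.21860093]
```

View pics/w24g.png

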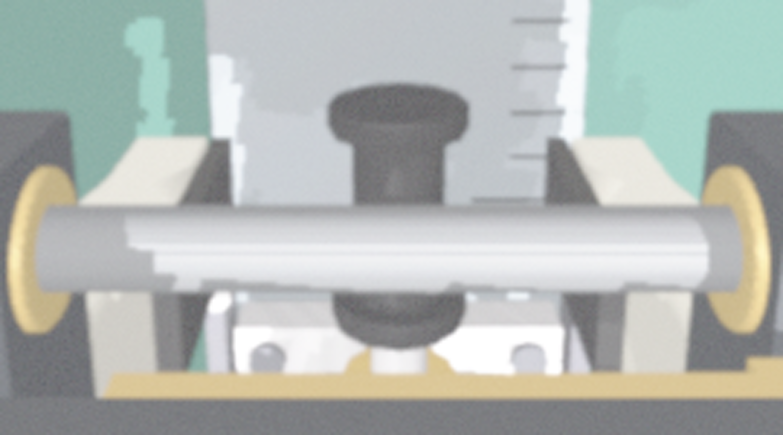

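Request:
send_rows(commands=[[0.35,[-0.006,0,-0.028],[0,0,0.001]],[1,[0,0,0],[0,0,0]],[1,[0,0,0],[0,0,0]],[1,[0,0,0],[0,0,0]],[1,[0,0,0],[0,0,0]],[1,[0,0,0],[0,0,0]],[1,[0,0,0],[0,0,0]],[1,[0,0,0],[0,0,0]],[1,[0,0,0],[0,0,0]]])

```text
clock: 32.05
tool_pos: [0.6292, -0.1459, 0.0276]
orientation: [-179.9, 0.3, -173.0]
force: [1.1, -0.2, -0.3]
opening: 0.0149
```

```bash
python3 rot.py -172.9; python3 w.py w25; python3 w.py t25 top; python3 w.py s25 scene
```

```text
rot units [0.0003 0.0009 0.0002] pos [ 0.6292 -0.1459  0.0276] f [ 1.1 -0.2 -0.3] 0.014881712936342013
32.1 [ 0.6292231  -0.14595597  0.02751509] [-179.85224456    0.31730078 -172.96182792] [-0.06738857  0.15908751 -0.12175415] 0.015330276398166613
cam in tool [-0.00176731 -0.06743537 -0.18860097] [ 0.6381428  -0.21231182  0.21629622]
32.15 [ 0.62925587 -0.14594853  0.0275456 ] [-179.85085413    0.31776044 -172.96118447] [-0.18711403 -0.34338007  0.54483581] 0.015055626158493662
cam in tool [ 0.234462    0.13932561 -1.20639604] [ 0.37246838 -0.03410732  1.23225601]
32.2 [ 0.62921941 -0.14594781  0.0275328 ] [-179.85049013    0.31195379 -172.95857554] [-0.70460891  1.16464196  0.5243425 ] 0.014922983825214278
cam in tool [-0.60058117  0.67665879 -0.70576015] [1.138283   0.60058536 0.73478433]
```

Request:
send_rows(commands=[[1,[0.002,-0.02,0],[0,0,0]],[1,[0.002,-0.02,0],[0,0,0]],[1,[0.002,-0.02,0],[0,0,0]],[1,[0.002,-0.02,0],[0,0,0]]])

```text
clock: 32.6
tool_pos: [0.6315, -0.1646, 0.0275]
orientation: [-180.0, 0.3, -172.9]
force: [-0.6, 4.9, 2.4]
opening: 0.015
```

Request:
send_rows(commands=[[1,[0.002,-0.02,0],[0,0,0]],[1,[0.002,-0.02,0],[0,0,0]],[1,[0.003,-0.02,0],[0,0,0]],[1,[0.002,-0.02,0],[0,0,0]],[1,[0.003,-0.02,0],[0,0,0]],[1,[0.002,-0.02,0],[0,0,0]],[1,[0.003,-0.02,0],[0,0,0]]])

```text
clock: 33.3
tool_pos: [0.6354, -0.1956, 0.0274]
orientation: [179.5, 0.3, -172.9]
force: [-2.7, 9.1, 4.6]
opening: 0.0155
```

```bash
python3 rot.py -172.9; python3 w.py w26; python3 w.py t26 top; python3 w.py s26 scene; python3 - <<'E'
import cv2
a=cv2.imread('pics/t26.png')[150:230,290:420]; b=cv2.imread('pics/s26.png')[160:250,255:365]
cv2.imwrite('pics/t26a.png',cv2.resize(a,None,fx=6,fy=6,interpolation=2))
cv2.imwrite('pics/s26a.png',cv2.resize(b,None,fx=6,fy=6,interpolation=2))
E
```

```text
rot units [-0.0014  0.0008  0.    ] pos [ 0.6354 -0.1956  0.0274] f [-2.7  9.1  4.6] 0.015528914454454635
33.35 [ 0.63543693 -0.19611884  0.02742944] [ 179.53077105    0.33384448 -172.92624939] [-3.10138403 10.83164897  4.22844119] 0.0147353541042723
cam in tool [-0.00178678 -0.06694505 -0.18854563] [ 0.644557   -0.2639993   0.21542772]
33.4 [ 0.63537705 -0.19588389  0.02742204] [ 179.53054217    0.33564597 -172.93956022] [-2.88077148 10.15182303  3.62615144] 0.014644239357818776
cam in tool [ 0.2339679   0.2027423  -1.20460454] [ 0.37246838 -0.03410732  1.23225601]
33.45 [ 0.63539417 -0.19566608  0.02744452] [ 179.53089731    0.33772257 -172.93261535] [-2.50716547  9.65835336  3.9579058 ] 0.015423405074238674
cam in tool [-0.60119492  0.73406579 -0.69782176] [1.138283   0.60058536 0.73478433]
```

View pics/t26a.png

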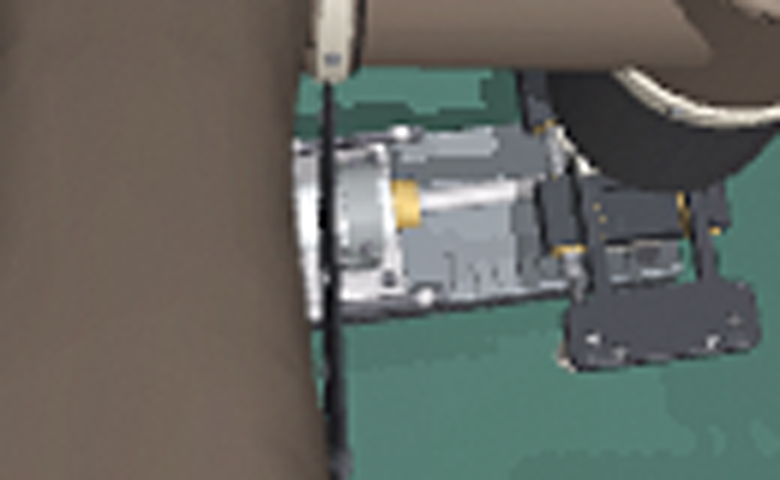

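View pics/s26a.png

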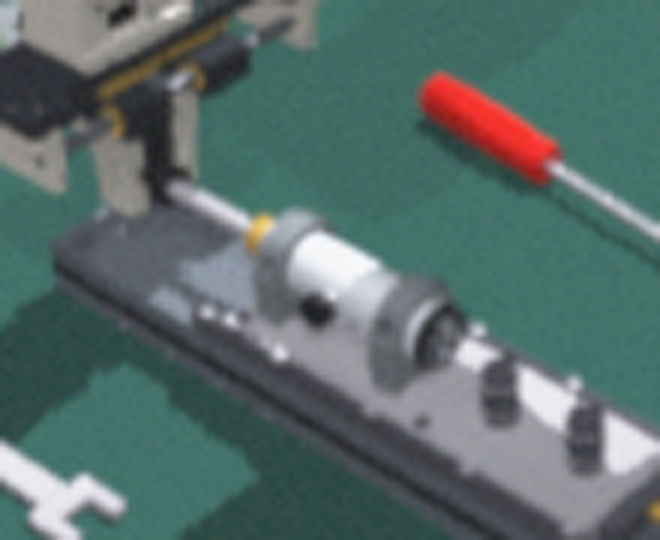

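View pics/w26.png

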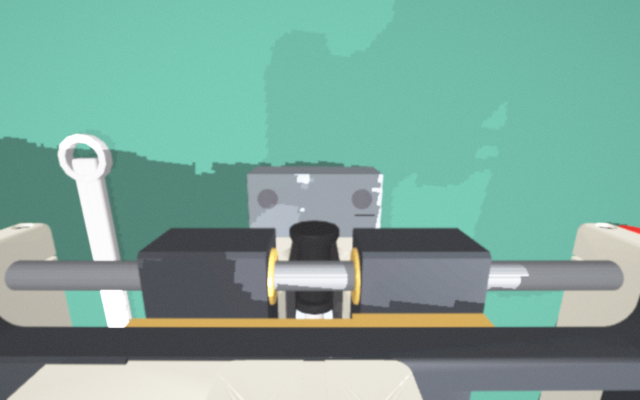

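About 50 mm is drawn and the ring is still inside, as it should be. I'll measure how far the carriage shifted in its pin play.

```bash
cat > shift.py <<'E'
import sys
from h import *
def gold(n):
    s=np.load(f'pics/{n}.npy',allow_pickle=True).item(); im=s['color'].astype(float)
    b,g,r=im[...,0],im[...,1],im[...,2]; w=np.clip(np.minimum(r,g)-b-35,0,None)
    return s,w
for cam,box in (('t',(345,170,368,196)),('s',(286,186,306,208))):
    for n in sys.argv[1:]:
        s,w=gold(cam+n); x0,y0,x1,y1=box; p=w[y0:y1,x0:x1]; yy,xx=np.mgrid[y0:y1,x0:x1]
        u,v=(p*xx).sum()/p.sum(),(p*yy).sum()/p.sum(); P=onz(s,u,v,.078)
        print(cam,n,u.round(2),v.round(2),P.round(4),'along rail mm',(P@[.1236,-.9923,0]*1000).round(2), 'sum',p.sum().round())
E
cp pics/top0.npy pics/t0.npy; cp pics/scene0.npy pics/s0.npy
python3 shift.py 0 8 25 26
```

```text
t 0 356.42 183.72 [ 0.6222 -0.1098  0.078 ] along rail mm 185.87 sum 1031.0
t 8 356.57 184.27 [ 0.6207 -0.1102  0.078 ] along rail mm 186.05 sum 612.0
t 25 356.66 183.69 [ 0.6222 -0.1105  0.078 ] along rail mm 186.53 sum 803.0
t 26 357.18 183.65 [ 0.6223 -0.1119  0.078 ] along rail mm 187.91 sum 1008.0
s 0 298.34 197.76 [ 0.6256 -0.1103  0.078 ] along rail mm 186.81 sum 343.0
s 8 297.88 198.46 [ 0.6287 -0.1085  0.078 ] along rail mm 185.4 sum 172.0
s 25 297.81 197.78 [ 0.6268 -0.1113  0.078 ] along rail mm 187.92 sum 184.0
s 26 297.68 197.55 [ 0.6264 -0.1125  0.078 ] along rail mm 189.04 sum 355.0
```

Request:
send_rows(commands=[[1,[0.003,-0.022,0],[0,0,0]],[1,[0.003,-0.022,0],[0,0,0]]])

```text
clock: 33.65
tool_pos: [0.6364, -0.2039, 0.0274]
orientation: [179.3, 0.3, -172.9]
force: [-2.3, 11.3, 3.6]
opening: 0.0148
```

```bash
cat > look.py <<'E'
import sys
from h import *
n=sys.argv[1]
for cam,k,(x0,y0,x1,y1) in (('top','t',(335,165,395,205)),('scene','s',(270,180,320,215))):
    s=snapshot(cam); np.save(f'pics/{k}{n}.npy',s,allow_pickle=True)
    cv2.imwrite(f'pics/{k}{n}a.png',cv2.resize(s['color'][y0:y1,x0:x1],None,fx=12,fy=12,interpolation=2))
o=sensors.get_obs(); p=o['tool_pos']; print(o['clock'],p.round(4),o['orientation'].round(2),o['force'].round(1),'drawn',1000*(p@[.1236,-.9923,0])-222.55, 'F',o['force']@np.array([-.1236,.9923,0]))
E
python3 look.py 27; python3 shift.py 0 26 27
```

```text
33.75 [ 0.6364 -0.2043  0.0274] [ 179.32    0.31 -172.93] [-2.1 11.2  4.5] drawn 58.78866414878405 F 11.354807746547898
t 0 356.42 183.72 [ 0.6222 -0.1098  0.078 ] along rail mm 185.87 sum 1031.0
t 26 357.18 183.65 [ 0.6223 -0.1119  0.078 ] along rail mm 187.91 sum 1008.0
t 27 357.17 183.64 [ 0.6224 -0.1118  0.078 ] along rail mm 187.88 sum 1011.0
s 0 298.34 197.76 [ 0.6256 -0.1103  0.078 ] along rail mm 186.81 sum 343.0
s 26 297.68 197.55 [ 0.6264 -0.1125  0.078 ] along rail mm 189.04 sum 355.0
s 27 297.7 197.49 [ 0.6262 -0.1126  0.078 ] along rail mm 189.17 sum 352.0
```

View pics/t27a.png

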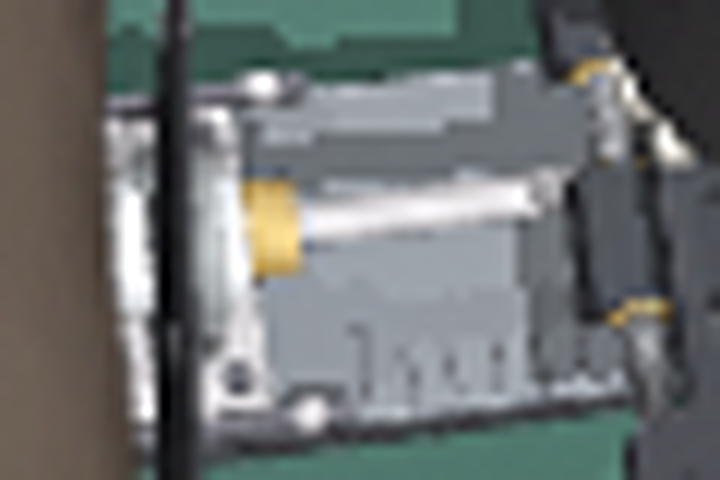

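View pics/s27a.png

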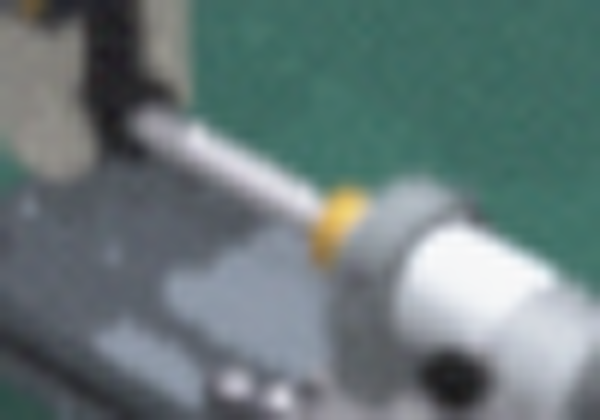

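Request:
send_rows(commands=[[1,[0.002,-0.014,0],[0,0,0]]])

```text
clock: 33.85
tool_pos: [0.6367, -0.2062, 0.0274]
orientation: [179.2, 0.3, -172.9]
force: [-2.8, 11.8, 3.8]
opening: 0.0151
```

```bash
python3 look.py 28; python3 shift.py 0 28
```

```text
33.95 [ 0.6367 -0.2065  0.0274] [ 179.22    0.3  -172.94] [-2.1 11.   4.9] drawn 61.08962113358393 F 11.177019474968086
t 0 356.42 183.72 [ 0.6222 -0.1098  0.078 ] along rail mm 185.87 sum 1031.0
t 28 357.23 183.62 [ 0.6224 -0.112   0.078 ] along rail mm 188.07 sum 1052.0
s 0 298.34 197.76 [ 0.6256 -0.1103  0.078 ] along rail mm 186.81 sum 343.0
s 28 297.7 197.5 [ 0.6262 -0.1126  0.078 ] along rail mm 189.16 sum 353.0
```

View pics/t28a.png

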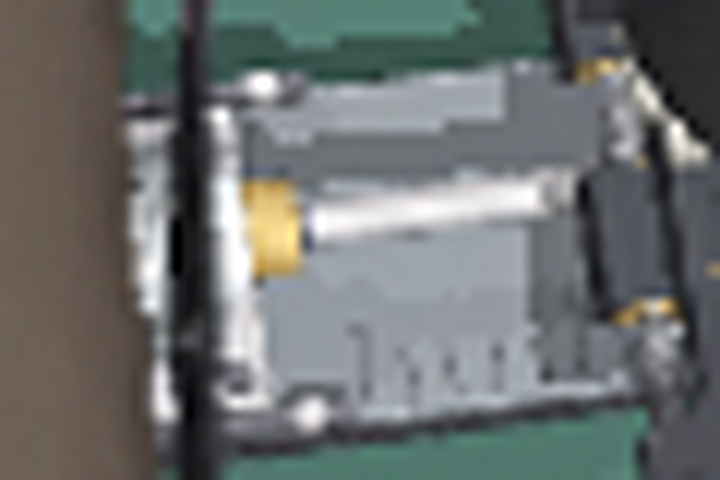

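View pics/s28a.png

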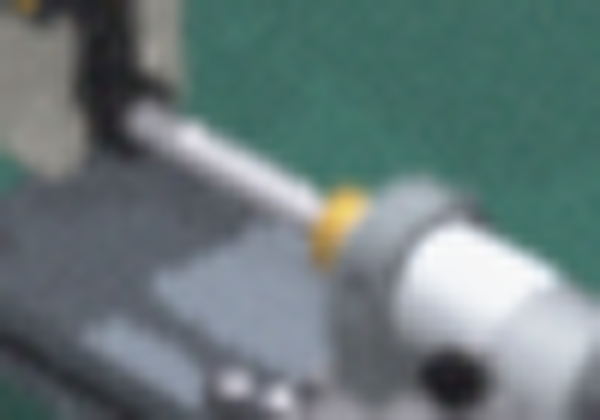

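```bash
cat > prof.py <<'E'
import sys
from h import *
from scipy.ndimage import map_coordinates
for n in sys.argv[1:]:
    for k,p0,p1,N in (('t',(355,184.4),(372,182.4),35),('s',(299.5,199.5),(288,192.5),27)):
        im=np.load(f'pics/{k}{n}.npy',allow_pickle=True).item()['color'].astype(float)
        xs=np.linspace(p0[0],p1[0],N); ys=np.linspace(p0[1],p1[1],N)
        pr=[map_coordinates(im[...,c],[ys,xs],order=1) for c in (0,2)]
        print(k,n,'B',pr[0].round().astype(int).tolist()); print('    R',pr[1].round().astype(int).tolist())
E
python3 prof.py 26 27 28
```

```text
t 26 B [199, 162, 128, 136, 144, 145, 146, 152, 158, 190, 223, 225, 229, 229, 229, 230, 232, 231, 231, 228, 226, 227, 229, 226, 223, 222, 221, 222, 223, 226, 228, 227, 227, 227, 226]
    R [225, 229, 234, 240, 247, 249, 252, 253, 253, 233, 215, 220, 226, 228, 229, 230, 232, 231, 230, 228, 226, 227, 229, 226, 222, 221, 220, 221, 222, 225, 228, 227, 227, 226, 226]
s 26 B [160, 163, 152, 133, 116, 104, 109, 139, 175, 198, 212, 213, 216, 221, 215, 215, 215, 218, 214, 216, 218, 217, 214, 214, 218, 212, 211]
    R [152, 162, 181, 201, 211, 216, 214, 207, 204, 207, 208, 207, 210, 214, 206, 207, 208, 211, 205, 207, 211, 210, 205, 205, 211, 202, 199]
t 27 B [196, 161, 128, 136, 144, 145, 146, 152, 158, 190, 224, 226, 229, 228, 228, 230, 232, 231, 231, 228, 226, 227, 229, 226, 222, 221, 221, 221, 223, 225, 228, 227, 227, 227, 226]
    R [223, 228, 234, 240, 247, 249, 251, 252, 253, 233, 215, 220, 226, 227, 228, 230, 232, 231, 231, 228, 225, 227, 229, 226, 222, 221, 220, 221, 222, 225, 227, 227, 227, 226, 226]
s 27 B [161, 164, 153, 134, 117, 104, 108, 140, 176, 197, 211, 213, 215, 219, 214, 215, 216, 218, 214, 216, 218, 217, 214, 215, 220, 214, 213]
    R [151, 161, 181, 202, 212, 216, 214, 207, 205, 206, 207, 206, 209, 212, 206, 207, 208, 212, 206, 208, 211, 209, 205, 206, 213, 204, 202]
t 28 B [196, 161, 128, 136, 144, 146, 148, 147, 145, 136, 132, 183, 233, 231, 230, 231, 232, 232, 231, 229, 227, 228, 229, 226, 222, 221, 221, 222, 223, 225, 227, 227, 227, 226, 226]
    R [223, 228, 234, 240, 247, 249, 252, 253, 253, 184, 121, 177, 230, 230, 230, 231, 232, 231, 231, 228, 226, 227, 229, 226, 222, 221, 220, 221, 223, 225, 227, 227, 227, 226, 226]
s 28 B [160, 162, 151, 133, 117, 104, 107, 139, 175, 198, 213, 214, 216, 221, 216, 216, 216, 218, 215, 218, 219, 217, 214, 214, 219, 213, 212]
    R [151, 160, 179, 201, 211, 215, 213, 207, 205, 208, 210, 208, 209, 213, 207, 207, 209, 212, 206, 209, 212, 209, 205, 206, 212, 203, 200]
```

The top view now shows about 1.5 mm of dark ring beyond the gold mouth. Before deciding on a nudge, I'll check whether the hold is steady.

```bash
for i in 29 30 31; do python3 look.py $i; done; python3 prof.py 29 31 | grep -A1 '^t'; python3 shift.py 31; python3 w.py w31
```

```text
34.05 [ 0.6367 -0.2064  0.0274] [ 179.22    0.3  -172.94] [-1.6 11.5  4.1] drawn 60.92495291266812 F 11.576365116115348
34.15 [ 0.6367 -0.2063  0.0274] [ 179.22    0.3  -172.93] [-2.1 11.5  4.8] drawn 60.84688440620039 F 11.696832211678956
34.25 [ 0.6366 -0.2063  0.0275] [ 179.22    0.3  -172.93] [-2.7 11.2  5.3] drawn 60.819687619502304 F 11.439899318870616
t 29 B [186, 155, 128, 136, 144, 146, 148, 146, 144, 131, 122, 179, 233, 231, 230, 231, 232, 232, 231, 229, 227, 228, 229, 226, 222, 222, 221, 222, 223, 226, 228, 227, 227, 227, 226]
    R [206, 219, 234, 240, 247, 249, 252, 253, 253, 180, 112, 173, 231, 230, 230, 231, 232, 231, 230, 228, 226, 227, 229, 226, 222, 221, 221, 222, 223, 225, 227, 227, 227, 226, 226]
--
t 31 B [186, 155, 128, 136, 144, 146, 149, 147, 144, 136, 132, 183, 233, 231, 230, 231, 232, 232, 231, 230, 228, 229, 229, 226, 222, 221, 221, 222, 223, 225, 227, 227, 227, 227, 227]
    R [205, 219, 234, 240, 247, 249, 252, 253, 253, 184, 121, 177, 231, 230, 229, 230, 232, 231, 231, 228, 227, 228, 229, 226, 222, 221, 220, 221, 222, 225, 227, 227, 227, 226, 226]
t 31 357.24 183.62 [ 0.6224 -0.112   0.078 ] along rail mm 188.07 sum 1051.0
s 31 297.71 197.51 [ 0.6262 -0.1126  0.078 ] along rail mm 189.11 sum 358.0
34.3 [ 0.63666427 -0.20628693  0.02743456] [ 179.21758175    0.29901051 -172.92728811] [-1.88908253  9.91772876  4.83713754] 0.015092178742853518
cam in tool [-0.00176574 -0.06743512 -0.18853471] [ 0.64606442 -0.27566073  0.2150375 ]
```

View pics/w31.png

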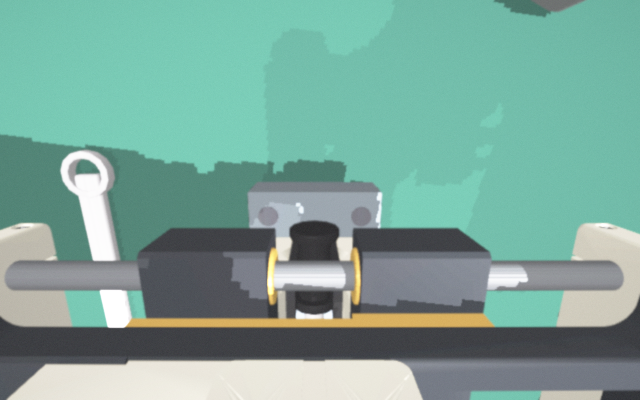

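The hold is steady. The estimates put the rod at about 59.5–59.75 mm, so I nudge about half a millimetre.

Request:
send_rows(commands=[[1,[0.001,-0.008,0],[0,0,0]]])

```text
clock: 34.4
tool_pos: [0.6367, -0.2067, 0.0274]
orientation: [179.1, 0.3, -172.9]
force: [-2.6, 10.8, 4.1]
opening: 0.0148
```

```bash
for i in 32 33 34 35; do python3 look.py $i; done; python3 prof.py 32 35 | grep -A1 '^t'; python3 shift.py 35
```

```text
34.5 [ 0.6367 -0.2068  0.0274] [ 179.1     0.29 -172.92] [-2.1 11.4  4.6] drawn 61.333225674588505 F 11.568091820637791
34.6 [ 0.6367 -0.2068  0.0274] [ 179.11    0.29 -172.92] [-2.  11.6  4.6] drawn 61.31336382935001 F 11.789296083285896
34.7 [ 0.6367 -0.2067  0.0274] [ 179.1     0.29 -172.92] [-1.8 11.9  4.1] drawn 61.29067939176883 F 12.058267013498389
34.8 [ 0.6367 -0.2067  0.0274] [ 179.11    0.29 -172.92] [-2.3 11.4  4.4] drawn 61.274565708128534 F 11.644867450750233
t 32 B [186, 155, 128, 135, 143, 145, 148, 146, 144, 127, 113, 174, 233, 232, 230, 231, 232, 232, 231, 229, 227, 228, 229, 226, 223, 222, 221, 222, 223, 226, 228, 227, 227, 226, 226]
    R [206, 219, 234, 240, 247, 249, 252, 253, 254, 176, 102, 168, 232, 231, 230, 231, 232, 231, 230, 228, 226, 227, 229, 226, 222, 221, 221, 221, 222, 225, 227, 227, 226, 226, 226]
--
t 35 B [187, 156, 128, 136, 144, 146, 148, 146, 144, 126, 112, 173, 233, 232, 230, 231, 232, 231, 231, 229, 227, 228, 229, 226, 222, 222, 221, 222, 223, 226, 228, 227, 227, 227, 226]
    R [206, 219, 234, 240, 247, 249, 252, 253, 254, 176, 102, 167, 231, 231, 230, 231, 232, 231, 231, 228, 226, 227, 229, 225, 221, 221, 221, 221, 222, 225, 227, 227, 226, 226, 226]
t 35 357.25 183.63 [ 0.6224 -0.112   0.078 ] along rail mm 188.09 sum 1052.0
s 35 297.69 197.53 [ 0.6263 -0.1125  0.078 ] along rail mm 189.08 sum 351.0
```

View pics/t35a.png

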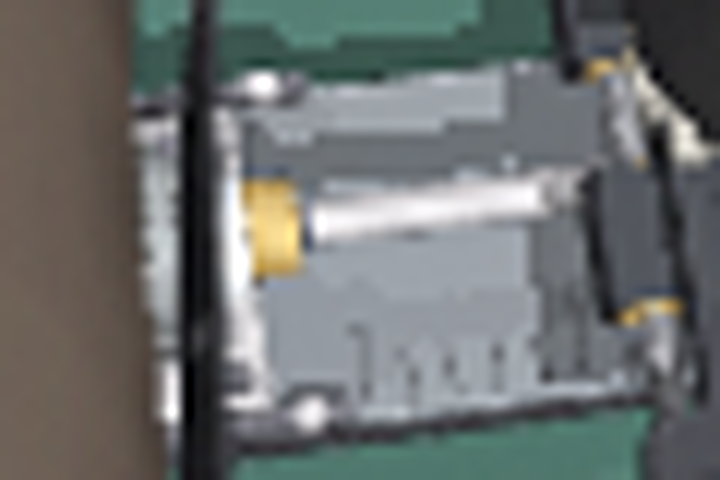

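Three checks agree: drawn distance corrected for tilt and carriage play gives about 60.0 mm, the mean pull of about 11.8 N is close to the 12 N stated at the mark, and the ring is about half out at the mouth. I'm handing in while holding.

```bash
python3 - <<'E'
from h import *
print(order.close_job())
o=sensors.get_obs(); print(o['clock'],o['tool_pos'],o['force'])
E
```

```text
the job is handed in; nothing more can be done
None
the job is handed in; nothing more can be done
```

Both round-headed pins are in the carriage bores with their heads down on the foot plate. The knob is drawn to the ring mark and was held there, gripper closed, when I handed the job in at about 35 s. No verdict was reported.

**Last checks**
- **Pins:** both heads' tops measured 73–74 mm above the bench, against 74 mm for fully home.
- **Draw:** three estimates agree on the mark to within about 0.7 mm.
  - The tool travel of 61.3 mm, plus about 0.9 mm for tool tilt and minus about 2.2 mm for carriage play, gives about 60.0 mm.
  - The mean pull was about 11.8 N; 12 N is stated at the mark.
  - The top camera shows roughly half the ring outside the gold mouth, though the whole ring covers only about 1.5 pixels there.
- **Hold:** over the last four readings the tool position drifted less than 0.1 mm.

**What disagreed or went wrong**
- **Tool height:** the fingertips really sit about 33 mm above the reported tool point. My first attempt to grip the knob closed in the air above it. I corrected for this from then on.
- **Carriage position:** I first judged it about 13.5 mm off home, misled by the stop block. I pushed back on it through the knob at about 16 N, and nothing moved. The depth camera then showed both bores already aligned.
- **Seating force:** pressing the first pin home briefly read 45 N at the wrist, through the gripped pin. That is over the 40 N figure set for the arm or gripper body, but well under the 120 N wrist limit.
- **Ring view:** the scene camera could not confirm the ring because the gland hides that part of the rod. The wrist camera couldn't see it either. Turning the tool to get that view would have run joint 6 past its limit.

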